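# Brush out the parts pot and rake the dropped lugs from under the slat shelf

### The job

First brush out the inside of the red parts pot: take the brush from its stand, move it upright down to the floor of the pot and up to near the rim, twice over (down, up, down, up), and stand it back in its stand. Then, with the flat rake, drag every brass-coloured lug that was dropped under the low slatted shelf right out in front of it (no fingers on a lug that is still under the shelf), and put the rake back on its green mat, standing lengthways along its middle as it was. Finally put all the lugs into the pot, and leave the other things on the bench where they are.

Things in the scene. Friction and masses are not known exactly. Their poses are not given: they have to be found in the camera images.
- shelf: low fixed shelf, blue frame, dark slats with gaps one sees the lugs through. Origin: middle of its open front edge, on the table; x runs from the front in under it (230 mm deep), y along the front (320 mm wide), z up; it faces about to -y (the robot's right). Underside 60 mm, top 70 mm above the table. Legs 12 mm square at the corners (y +-154 mm); a plate 25 mm high closes the back at x = 224 mm
- lug0_c (a point): brass-coloured drilled steel lug, a flat bar 60 x 26 x 16 mm, about 150 g, lying flat; point at its centre, 8 mm up; x along the 60 mm, y along the 26 mm, z up. Two or three lugs are present, all alike, each starting under the shelf, 70 to 120 mm behind its front edge
- lug1_c (a point): second lug, like lug0 (may be absent)
- lug2_c (a point): third lug, like lug0 (may be absent)
- rake_grip (a point): flat rake, 250 g, stands by itself on base and lip. This point: on the axis of its upright orange handle (24 mm square), 78 mm above the underside; handle top at 98 mm, base 36 mm square, 10 mm high. x points along the aluminium blade to the lip, z up. Blade 24 mm wide, at 22 to 27 mm above the underside
- rake_lip (a point): the turned-down end of the rake's blade: a plate 50 mm wide (rake y), 5 mm thick (rake x), from the underside up to 27 mm; this point is the middle of its lower edge, 240 mm from the handle axis; axes as rake_grip
- rake_mid (a point): point of the rake at the level of its underside, half-way (120 mm) between handle axis and lip; axes as rake_grip
- mat: green rest mat of the rake, fixed, 310 x 90 mm, 3 mm thick; origin at the centre of its underside, x along its length
- pot_in (a point): red open round pot fixed to the bench, outer diameter 140 mm, inner diameter 130 mm, 65 mm high; this point is the centre of its inner floor, 5 mm above the table; z up
- stand_in (a point): low black round dish, fixed, where the brush stands: inner diameter 102 mm, rim 20 mm above the table; this point is the centre of its inner floor, 4 mm above the table; z up
- brush_grip (a point): brush, about 180 g, standing upright on its bristles, 146 mm tall: yellow bristle head 76 mm in diameter, 45 mm high; 44 mm collar to 60 mm; round handle 20 mm in diameter from 60 mm to the top. This point: on the handle's axis, 120 mm above the bottom of the bristles; z up
- brush_end (a point): centre of the bottom of the brush's bristles; z up the handle
- can: not part of the job: spray can, 62 mm diameter, 170 mm tall, yellow label; standing; origin on its underside
- screwdriver: not part of the job: yellow-handled screwdriver lying on the table; origin on its underside
- tape: not part of the job: blue tape roll, 90 mm diameter, 24 mm high; origin on its underside
- clamp: not part of the job: dark steel C-clamp, 110 x 70 x 14 mm, lying flat; origin on its underside
- square: not part of the job: flat aluminium set square with legs of 150 and 100 mm, 6 mm thick; origin on its underside

How it is judged:
On the way, in this order (a step that is already met when the one before it is completed fails the run):
1. brush at the floor of the pot (horizontal distance between brush_end and pot_in below 0.035 m and z of brush_end in the frame of pot_in below 0.015 m and angle between brush_end's own z axis and vertical below 0.3 rad), for 0.1 s.
2. brush up near the rim, still inside (horizontal distance between brush_end and pot_in below 0.035 m and z of brush_end in the frame of pot_in between 0.035 and 0.075 m), for 0.05 s.
3. brush down at the floor again (all of step 1), for 0.1 s.
4. brush up again (horizontal distance between brush_end and pot_in below 0.035 m and z of brush_end in the frame of pot_in above 0.035 m), for 0.05 s.
5. brush standing in its stand, released (horizontal distance between brush_end and stand_in below 0.02 m and z of brush_end in the frame of stand_in below 0.006 m and angle between brush_end's own z axis and vertical below 0.1 rad and contact force between the fingers and brush below 0.1 N), for 0.2 s.
6. every lug clear in front of the shelf (x of each of lug0_c, lug1_c, lug2_c in the frame of shelf below -0.03 m), for 0.2 s.
7. rake back on its mat, standing, released (x of rake_mid in the frame of mat between -0.04 and 0.04 m and y of rake_mid in the frame of mat between -0.03 and 0.03 m and height (world z) of rake_mid below 0.012 m and angle between rake_mid's own z axis and vertical below 0.1 rad and angle between the x axis of rake_mid and the x axis of mat, either way round below 0.2 rad and contact force between the fingers and rake below 0.1 N), for 0.2 s.
At the end, for the whole second after the job is handed in: Each lug at rest in the pot (centre within 60 mm of its axis, under 60 mm above its floor); brush upright (0.1 rad) within 20 mm of the stand's centre; rake standing on its mat, middle within 40 mm along and 30 mm across of the centre, aligned within 0.2 rad, either way round (all of step 5 and all of step 7 and horizontal distance between each of lug0_c, lug1_c, lug2_c and pot_in below 0.06 m and z of lug0_c in the frame of pot_in between -0.01 and 0.06 m and linear speed of each of lug0, lug1, lug2 below 0.03 m/s and z of lug1_c in the frame of pot_in between -0.01 and 0.06 m and z of lug2_c in the frame of pot_in between -0.01 and 0.06 m); the robot touches nothing.
It fails at once if fingers on a lug that is still under the shelf ((contact force between the fingers and lug0 above 0.5 N and x of lug0_c in the frame of shelf between 0 and 0.23 m and y of lug0_c in the frame of shelf between -0.16 and 0.16 m and height (world z) of lug0_c below 0.06 m) or (contact force between the fingers and lug1 above 0.5 N and x of lug1_c in the frame of shelf between 0 and 0.23 m and y of lug1_c in the frame of shelf between -0.16 and 0.16 m and height (world z) of lug1_c below 0.06 m) or (contact force between the fingers and lug2 above 0.5 N and x of lug2_c in the frame of shelf between 0 and 0.23 m and y of lug2_c in the frame of shelf between -0.16 and 0.16 m and height (world z) of lug2_c below 0.06 m)).
It fails at once if one of the other things on the bench moved by more than 40 mm (distance of any of can, screwdriver, tape, clamp, square from where it was at the start of the episode above 0.04 m).
Of lug0, lug1, lug2 only 2 to 3 are there at a start; the rules pass over those that are not, and their reading is None.
At some moment in a run one of lug0, lug1, lug2 may be knocked a few centimetres aside while the robot is not near it.
Once in a run the grip may slacken for a moment while it holds something.
It also fails if it takes over 210 s, if anything falls off the work surface, if the arm or the gripper's body presses on something with over 40 N, if the wrist force passes 120 N, or if a joint passes its speed limit or range.

### The arm

A 6-joint arm with a two-finger parallel gripper is mounted at the origin on the work surface. World frame = base frame: x ahead of the robot, y to its left, z up, the work surface at z = 0. Lengths are in m, angles in rad, forces in N, time in s.
With the tool pointing down it reaches from about 0.35 to 0.775 m from the base axis. Payload 5.5 kg.
Tool frame: the origin (TCP) lies between the finger pads; the fingertips stand env.nose_length ahead of it and the grasp point (between the pads) lies 8 mm behind it (env.nose_length is the distance from the TCP to the fingertips, in m); z points along the fingers, y is the direction in which the jaws open and shut (so a half turn about z gives the same grasp; the last joint's range is limited). The gripper opens to 85 mm and grips with 20 to 120 N. Pads are 22 mm wide; open, the fingers measure 114 mm over their backs; the gripper's body (76 mm by 85 mm) begins 54 mm behind the grasp point. The pads swing forward as they close: fully open they stand 13 mm farther back than shut.
Start: joints at [0.961, 0.313, 0.046, 1.304, 0, 1.431], TCP at [0.26, 0.513, 0.242] pointing down, gripper open.
Joint ranges: [-2.76, 2.76], [-0.86, 1.69], [-1.03, 1.26], [-2.2, 2.34], [-1.47, 1.5], [-3.14, 3.14]. Speed limits (rad/s): [2.57, 2.57, 3.14, 3.14, 3.14, 3.14].

### API

Orientations are given as a unit quaternion [w, x, y, z].
In Python, from workcell import env gives the robot as it stands. The module is installed in compiled form; this text tells all that it offers.
- The arm moves only by the shell command python3 -m creep 'ROWS' [FORCE]. ROWS is a JSON object of lists of equal length, an entry for each row: "hand": the finger opening in mm, from 0 to 85.4; "delta_pos": the shift along the tool's x, y, z scaled (see below), a list of three; "turn": the turn about the tool's z scaled (see below). In form: {"hand": [hand, ...], "delta_pos": [[dx, dy, dz], ...], "turn": [turn, ...]}. A call has exactly 5 rows; each row shifts and turns the commanded pose from where the row before left it, along the tool's axes as they then stand; what a row does not reach is not made up. The controller multiplies each number of a shift by 0.8 m and each number of a turn by 5 degrees. A row lasts 1/12 s, in which the tool goes at most 41.7 mm and 7.16 degrees, less where a joint would pass 70% of its speed; a pose out of reach is approached as far as the arm can. A call with a number of a shift or a turn outside -1 to 1 is refused whole. A call with a gripper value outside its range is refused whole. The fingers move at their own pace and stop on an object; FORCE is the grip in N (left out, the last holds). Time passes only in rows, so rows that do not move let the fingers close, or fill a call up. It gives the time, the measured TCP pose, the force and the opening at its end, in the units of the state.
- env.get_state(): the state, without advancing time (a new reading comes with each control period).
- env.read_camera(name): name is "scene" or "top" or "wrist"; returns a dict with "pixels" (420x560x3 uint8, red, green, blue), "depth" (420x560 float32, m along the optical axis (not along the pixel's ray), 0 where there is no reading), "fx", "fy", "cx", "cy" (pixels), "origin" and "orientation" of the camera in the world. Camera axes: x right, y down, z forward; pixel columns grow to the right and rows downward; lengths in m; the calibration is good to about 2 mm. A picture is of the moment at which its call begins.
- env.hand_in(): hands the job in, once; it reports no verdict.
Trained networks look in the newest picture that a camera, given by its name, has taken for a name from the list of things; names that differ only in an ending like _2 or _b are one class to them, and where a whole thing is asked for, a point or a joint stands for the part that bears it (a point fixed in the world has none). Each returns a list of dicts, best first, with "score" (0 to 1); they miss things now and then, are a little off and sometimes report something else, mostly with a low value. They report only what shows in the picture. A call takes as long as a camera call.
- env.find_in(camera, target): "location" ([row, column] in pixels, amid what is visible of it).
- env.pinpoint(camera, target): "location" ([row, column] in pixels: a listed point, or the origin of a listed thing).
The state is a dict: "clock": time; "joint_pos": joint angles; "qvel": joint speeds; "tau": joint torques, N m; "tcp_pos": TCP position; "orientation": TCP orientation; "wrist_force": force on the tool from outside, world axes, zero at the start; "ft_torque": the same for the moment, N m; "finger_gap": finger opening in m.
Only numpy, scipy, OpenCV 4.12 (cv2) and the standard library are available. Lean on these libraries where they do the work, as an engineer would, in place of code of your own. Each camera call takes 0.05 s, during which the arm holds its last target.

## Working session

There is one attempt and no reset: what is moved stays moved. The work goes in short steps, Python scripts to look and compute and a shell command to move; the robot and the scene stay as the last step left them, time stands still between calls to the robot, and variables do not carry over. Pictures are saved under pics/ and viewed, and the job is handed in when it is done.

```bash
mkdir -p pics; ls
cat > h.py <<'E'
import numpy as np, cv2
from workcell import env
from scipy.spatial.transform import Rotation as R
def q2R(q): return R.from_quat([q[1],q[2],q[3],q[0]]).as_matrix()
def shot(name,fn=None):
    c=env.read_camera(name)
    if fn: cv2.imwrite('pics/'+fn,cv2.cvtColor(c['pixels'],cv2.COLOR_RGB2BGR))
    return c
def ray(c,rc):
    r,k=rc
    d=np.array([(k-c['cx'])/c['fx'],(r-c['cy'])/c['fy'],1.0])
    return np.array(c['origin']),q2R(c['orientation'])@d
def at_z(c,rc,z):
    o,d=ray(c,rc); return o+d*(z-o[2])/d[2]
def at_d(c,rc):
    r,k=int(round(rc[0])),int(round(rc[1]))
    o,d=ray(c,rc); return o+d*float(c['depth'][r,k])
def cloud(c):
    h,w=c['depth'].shape
    rr,kk=np.mgrid[0:h,0:w]
    d=np.stack([(kk-c['cx'])/c['fx'],(rr-c['cy'])/c['fy'],np.ones((h,w))],-1)*c['depth'][...,None]
    return d@q2R(c['orientation']).T+np.array(c['origin'])
def proj(c,p):
    q=q2R(c['orientation']).T@(np.array(p)-np.array(c['origin']))
    return [c['cy']+c['fy']*q[1]/q[2],c['cx']+c['fx']*q[0]/q[2]]
def st():
    s=env.get_state()
    print('t',round(s['clock'],2),'tcp',np.round(s['tcp_pos'],4),'gap',round(s['finger_gap']*1000,1),'F',np.round(s['wrist_force'],1),'j',np.round(s['joint_pos'],2))
    M=q2R(s['orientation']);print('x',np.round(M[:,0],3),'y',np.round(M[:,1],3),'z',np.round(M[:,2],3))
    return s
E
python3 - <<'E'
from h import *
s=st();print(env.nose_length)
for n in ('scene','top','wrist'):
    c=shot(n,n+'0.png');print(n,c['origin'],c['orientation'],c['fx'],c['cx'],c['cy'])
E
```

```text
pics
t 0.0 tcp [0.26   0.5123 0.2414] gap 85.6 F [ 0.5 -0.8 -0.2] j [ 0.96  0.31  0.04  1.3  -0.    1.43]
x [-0.892  0.453  0.   ] y [ 0.453  0.892 -0.002] z [-0.001 -0.002 -1.   ]
0.011
scene [1.48662727 0.88377433 1.02011988] [-0.17337785  0.32628054  0.82188792 -0.43356819] 481.53253241884187 274.3136392875193 212.8907741290867
top [ 0.38331029 -0.06307216  1.47237891] [ 0.05039564 -0.69678373  0.7132613  -0.0566659 ] 528.2376269104252 272.9499453006596 209.6653847149138
wrist [0.19312465 0.54675696 0.37330751] [0.12692573 0.84267457 0.51756284 0.0769294 ] 308.24582170418967 283.2071066870266 211.1808936086876
```

View pics/top0.png

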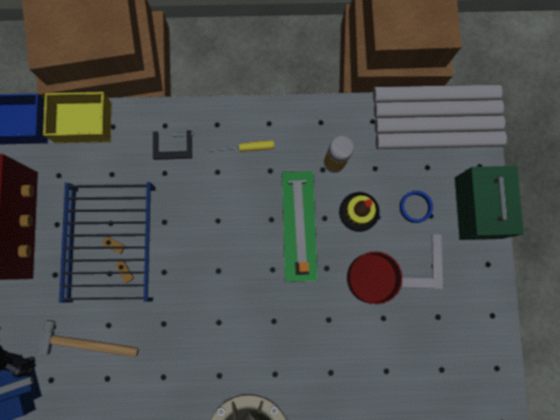

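View pics/scene0.png

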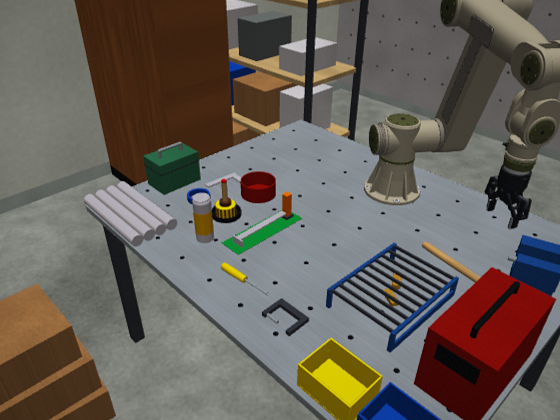

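The top view shows two lugs under the shelf (rows 244 and 271, columns 113 and 125), the rake on its mat (300, 225), the brush (362, 210), the pot (375, 278) and the robot at the bottom.

Run:
```python
from h import *
c=shot('top','top1.png')
zs={'shelf':0,'lug0_c':.008,'rake_grip':.081,'rake_lip':.003,'rake_mid':.003,'mat':0,'pot_in':.005,'stand_in':.004,'brush_grip':.124,'brush_end':.004,'can':0,'screwdriver':0,'tape':0,'clamp':0,'square':0}
for n,z in zs.items():
    for d in env.pinpoint('top',n)[:4]:
        if d['score']>.2: print(n,round(d['score'],2),np.round(d['location'],1),np.round(at_z(c,d['location'],z),4))
c2=shot('scene')
for n,z in zs.items():
    for d in env.pinpoint('scene',n)[:4]:
        if d['score']>.2: print('S',n,round(d['score'],2),np.round(d['location'],1),np.round(at_z(c2,d['location'],z),4))
P=cloud(c); np.save('top1.npy',P)
big=cv2.resize(c['pixels'][150:320,50:180],None,fx=4.5,fy=3.5,interpolation=cv2.INTER_CUBIC)
cv2.imwrite('pics/shelfz.png',big[...,::-1])
big=cv2.resize(c['pixels'][130:320,270:450],None,fx=3,fy=3,interpolation=cv2.INTER_CUBIC)
cv2.imwrite('pics/potz.png',big[...,::-1])
```

```text
shelf 0.72 [270.3 127. ] [0.4476 0.3288 0.    ]
shelf 0.68 [243.  154.4] [0.5216 0.2539 0.    ]
rake_grip 0.93 [269.9 303.3] [ 0.4342 -0.1537  0.081 ]
rake_lip 0.63 [183.2 297.3] [ 0.6819 -0.1497  0.003 ]
rake_mid 0.63 [226.7 301.7] [ 0.5575 -0.1582  0.003 ]
mat 0.65 [226.1 297.8] [ 0.5598 -0.1475  0.    ]
pot_in 0.94 [278.2 372.4] [ 0.4097 -0.3486  0.005 ]
stand_in 0.88 [209.5 359.1] [ 0.6023 -0.3213  0.004 ]
brush_grip 0.28 [184.4 296.2] [ 0.6542 -0.1396  0.124 ]
brush_end 0.92 [213.3 357.9] [ 0.5916 -0.3174  0.004 ]
can 0.75 [163.1 333.9] [ 0.7388 -0.2564  0.    ]
screwdriver 0.73 [148.1 238.1] [0.789  0.0168 0.    ]
tape 0.74 [206.6 412.8] [ 0.6078 -0.4744  0.    ]
clamp 0.58 [211.1 360.1] [ 0.5983 -0.3246  0.    ]
clamp 0.56 [153.8 172.9] [ 0.7763  0.2036 -0.    ]
square 0.67 [287.2 438. ] [ 0.3809 -0.5298  0.    ]
S shelf 0.56 [280.  359.9] [0.5196 0.2521 0.    ]
S rake_lip 0.68 [242.1 236. ] [ 0.6807 -0.1583  0.003 ]
S rake_mid 0.72 [227.5 263. ] [ 0.5557 -0.1578  0.003 ]
S mat 0.61 [229.3 259.7] [ 0.5689 -0.1609  0.    ]
S mat 0.49 [244.  235.3] [ 0.6868 -0.1548  0.    ]
S pot_in 0.63 [192.2 258.7] [ 0.4092 -0.3445  0.005 ]
S stand_in 0.56 [213.  223.4] [ 0.6026 -0.3263  0.004 ]
S brush_grip 0.69 [187.6 223. ] [ 0.6078 -0.311   0.124 ]
S brush_end 0.73 [215.4 228.8] [ 0.5978 -0.3002  0.004 ]
S can 0.73 [241.4 206.5] [ 0.75   -0.2342  0.    ]
S can 0.62 [297.7 389.4] [0.5171 0.3614 0.    ]
S screwdriver 0.82 [283.8 246. ] [0.7898 0.0218 0.    ]
S tape 0.56 [277.1 359.9] [0.5089 0.2437 0.    ]
S tape 0.41 [197.8 198.7] [ 0.6039 -0.481   0.    ]
S tape 0.26 [191.1 260.1] [ 0.3942 -0.3529  0.    ]
S clamp 0.59 [311.3 291. ] [0.7706 0.1991 0.    ]
S clamp 0.39 [184.4 223. ] [ 0.4704 -0.4962  0.    ]
S square 0.49 [174.3 235.1] [ 0.381  -0.5267  0.    ]
```

View pics/shelfz.png

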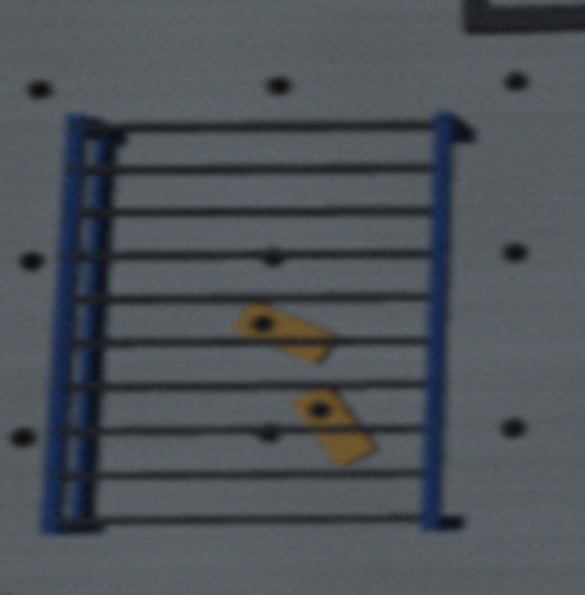

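View pics/potz.png

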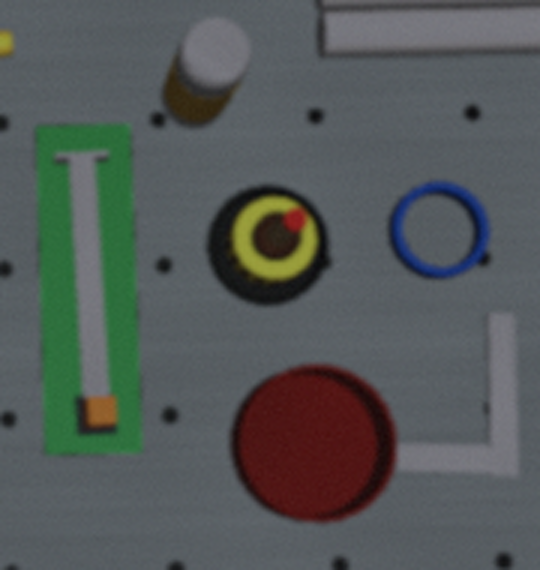

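Run:
```python
from h import *
c=shot('top'); P=cloud(c); hsv=cv2.cvtColor(c['pixels'],cv2.COLOR_RGB2HSV)
Z=P[...,2]
# pot: red
def rep(m,name,zmin,zmax):
    m=m&(Z>zmin)&(Z<zmax)&(c['depth']>0); Q=P[m]
    print(name,m.sum(),'min',np.round(Q.min(0),3),'max',np.round(Q.max(0),3),'mean',np.round(Q.mean(0),4)); return Q
box=lambda x0,x1,y0,y1:(P[...,0]>x0)&(P[...,0]<x1)&(P[...,1]>y0)&(P[...,1]<y1)
q=rep(box(.3,.52,-.45,-.25),'pot rim',.055,.08)
A=np.c_[2*q[:,:2],np.ones(len(q))];b=(q[:,:2]**2).sum(1);s=np.linalg.lstsq(A,b,rcond=None)[0];print('pot circ',s[:2],np.sqrt(s[2]+s[0]**2+s[1]**2))
q=rep(box(.53,.68,-.4,-.25),'brush top',.13,.16)
q=rep(box(.53,.68,-.4,-.25),'bristle top',.035,.055)
q=rep(box(.53,.68,-.4,-.25),'stand rim',.012,.03)
A=np.c_[2*q[:,:2],np.ones(len(q))];b=(q[:,:2]**2).sum(1);s=np.linalg.lstsq(A,b,rcond=None)[0];print('stand circ',s[:2],np.sqrt(s[2]+s[0]**2+s[1]**2))
q=rep(box(.38,.5,-.22,-.1),'rake handle top',.085,.11)
q=rep(box(.46,.72,-.22,-.1),'blade',.018,.04)
v=np.linalg.svd(q[:,:2]-q[:,:2].mean(0),full_matrices=False)[2][0];print('blade dir',v)
green=(hsv[...,0]>45)&(hsv[...,0]<75)&(hsv[...,1]>150)
ys,xs=np.nonzero(green&box(.3,.75,-.3,0)); 
pts=np.array([at_z(c,(r,k),.003)[:2] for r,k in zip(ys,xs)]).astype(np.float32);print('mat',cv2.minAreaRect(pts))
br=(hsv[...,0]>8)&(hsv[...,0]<28)&(hsv[...,1]>120)&(c['pixels'][...,0]>90)&box(.35,.8,.2,.6)
ys,xs=np.nonzero(br); n,l,sx,ce=cv2.connectedComponentsWithStats(br.astype(np.uint8)); print(sx[1:],ce[1:])
blue=(hsv[...,0]>105)&(hsv[...,0]<125)&(hsv[...,1]>130)&(Z>.06)&(Z<.08)&box(.35,.75,.2,.6)
q=P[blue]; print('shelf',cv2.minAreaRect(q[:,:2].astype(np.float32)))
q=P[box(.6,.8,-.35,-.2)&(Z>.15)];print('can',q.mean(0),len(q))
```

```text
pot rim 362 min [ 0.343 -0.413  0.055] max [ 0.481 -0.275  0.072] mean [ 0.41   -0.3473  0.0637]
pot circ [ 0.41156566 -0.34440347] 0.0670525613225815
brush top 61 min [ 0.588 -0.328  0.133] max [ 0.608 -0.309  0.156] mean [ 0.5971 -0.3171  0.148 ]
bristle top 386 min [ 0.558 -0.356  0.036] max [ 0.637 -0.279  0.054] mean [ 0.5943 -0.3136  0.0479]
stand rim 273 min [ 0.542 -0.372  0.012] max [ 0.651 -0.262  0.03 ] mean [ 0.5933 -0.3152  0.0194]
stand circ [ 0.59726629 -0.31835226] 0.0515247292166392
rake handle top 85 min [ 0.431 -0.165  0.085] max [ 0.454 -0.141  0.106] mean [ 0.4425 -0.1519  0.1003]
blade 744 min [ 0.46  -0.17   0.018] max [ 0.686 -0.122  0.039] mean [ 0.5747 -0.1487  0.0296]
blade dir [-0.9996381  -0.02690123]
mat ((0.5572473406791687, -0.3573928475379944), (0.5018089413642883, 0.29915064573287964), 88.72123718261719)
[[ 22 186   7   9  58]
 [ 20 216   7   9  57]
 [103 237  19   9  67]
 [ 19 246   7  10  65]
 [114 249   8   4  19]
 [116 262  12   9  43]
 [118 269   3   2   3]
 [122 274  10   8  61]] [[ 24.94827586 190.        ]
 [ 23.22807018 220.01754386]
 [111.3880597  242.11940299]
 [ 22.12307692 250.61538462]
 [117.78947368 249.94736842]
 [121.86046512 265.93023256]
 [119.         269.66666667]
 [126.47540984 277.01639344]]
shelf ((0.5243765711784363, 0.37001699209213257), (0.23005439341068268, 0.3140410780906677), 89.21422576904297)
can [ 0.73665917 -0.25418025  0.16747977] 467
```

```bash
cat >> h.py <<'E'
def plan(t,yaw=None,n=None):
    s=env.get_state();M=q2R(s['orientation']);d=np.array(t)-np.array(s['tcp_pos']);u=M.T@d
    y=np.degrees(np.arctan2(M[1,0],M[0,0]))
    L=np.linalg.norm(d); n=n or max(1,int(np.ceil(L/.040)))
    out=f't={s["clock"]:.1f} dist {L:.3f} n={n} unit/row {np.round(u/.8/n,4)} total {np.round(u/.8,4)} yaw {y:.1f} gap {s["finger_gap"]*1000:.1f}'
    if yaw is not None: out+=f' turn total {-((yaw-y+180)%360-180)/5:.2f}'
    print(out)
E
python3 -m creep '{"hand":[85,85,85,85,85],"delta_pos":[[0,0,0],[0,0,0],[0,0,0],[0,0,0],[0,0,0]],"turn":[-1,-1,-1,-1,-1]}' 40
python3 -m creep '{"hand":[85,85,85,85,85],"delta_pos":[[0,0,0],[0,0,0],[0,0,0],[0,0,0],[0,0,0]],"turn":[-0.4,0,0,0,0]}' 40
python3 -c "
from h import *
st();plan([.597,-.317,.25],180)"
```

```text
clock: 2.22
tcp_pos: [0.2603, 0.5127, 0.2423]
orientation: [0.0, 0.015, 1.0, 0.0]
wrist_force: [-0.5, -0.3, -0.6]
finger_gap: 0.0853
clock: 2.63
tcp_pos: [0.2603, 0.5127, 0.2423]
orientation: [0.0, -0.0, 1.0, 0.0]
wrist_force: [-0.6, 1.2, 0.1]
finger_gap: 0.085
t 2.63 tcp [0.2603 0.5127 0.2423] gap 85.0 F [-0.6  1.2  0.1] j [0.96 0.31 0.05 1.3  0.   0.96]
x [-1.    -0.001 -0.   ] y [-0.001  1.     0.   ] z [ 0.  0. -1.]
t=2.6 dist 0.895 n=23 unit/row [-0.0183 -0.0451 -0.0004] total [-0.4201 -1.0374 -0.0097] yaw -180.0 gap 85.0 turn total 0.01
```

```bash
for i in 1 2 3 4; do python3 -m creep '{"hand":[60,60,60,60,60],"delta_pos":[[-0.02,-0.045,0],[-0.02,-0.045,0],[-0.02,-0.045,0],[-0.02,-0.045,0],[-0.02,-0.045,0]],"turn":[0,0,0,0,0]}' | head -2; done
python3 -c "
from h import *
st();plan([.597,-.317,.25],180)"
```

```text
clock: 3.05
tcp_pos: [0.3408, 0.3313, 0.2424]
clock: 3.47
tcp_pos: [0.4212, 0.1512, 0.2426]
clock: 3.88
tcp_pos: [0.5016, -0.0289, 0.2426]
clock: 4.3
tcp_pos: [0.5818, -0.2088, 0.2423]
t 4.3 tcp [ 0.5818 -0.2088  0.2423] gap 60.0 F [0.2 0.6 0.4] j [-0.47  0.4   0.17  1.34  0.   -0.47]
x [-1.    -0.001 -0.   ] y [-0.001  1.     0.   ] z [ 0.  0. -1.]
t=4.3 dist 0.110 n=3 unit/row [-0.0063 -0.0451 -0.0032] total [-0.0189 -0.1353 -0.0096] yaw -180.0 gap 60.0 turn total 0.01
```

```bash
python3 -m creep '{"hand":[60,60,60,60,60],"delta_pos":[[-0.005,-0.04,0],[-0.005,-0.04,0],[-0.005,-0.04,0],[-0.004,-0.015,0],[0,0,0]],"turn":[0,0,0,0,0]}' | head -2
python3 - <<'E'
from h import *
st();plan([.597,-.317,.116],180)
c=shot('wrist','w1.png'); P=cloud(c)
m=(P[...,2]>.135)&(P[...,2]<.16)&(abs(P[...,0]-.597)<.05)&(abs(P[...,1]+.317)<.05); print(m.sum(),P[m].mean(0),P[m].min(0),P[m].max(0))
m=(P[...,2]>.036)&(P[...,2]<.055)&(abs(P[...,0]-.597)<.06)&(abs(P[...,1]+.317)<.06); print(m.sum(),P[m].min(0),P[m].max(0))
for n in('brush_grip','brush_end'):
  for d in env.pinpoint('wrist',n)[:2]: print(n,d['score'],d['location'],at_z(c,d['location'],.124 if 'grip' in n else .004))
E
```

```text
clock: 4.72
tcp_pos: [0.5967, -0.3185, 0.241]
t 4.72 tcp [ 0.5967 -0.3185  0.241 ] gap 60.4 F [ 0.7  0.8 -0.1] j [-0.61  0.52  0.36  1.41 -0.   -0.61]
x [-1.     0.003  0.   ] y [ 0.003  1.    -0.   ] z [-0. -0. -1.]
t=4.7 dist 0.125 n=4 unit/row [-0.0001  0.0005  0.0391] total [-0.0005  0.0019  0.1563] yaw 179.8 gap 60.4 turn total -0.03
632 [ 0.59491914 -0.3211399   0.14871223] [ 0.5863368  -0.33068488  0.135082  ] [ 0.60618568 -0.31131626  0.15269308]
2234 [ 0.55759293 -0.35973926  0.03621856] [ 0.63248487 -0.28270836  0.05487584]
brush_grip 0.62 [211.1, 276.8] [ 0.59782938 -0.32360796  0.124     ]
brush_grip 0.19 [1.3, 252.4] [ 0.44450263 -0.33931151  0.124     ]
```

View pics/w1.png

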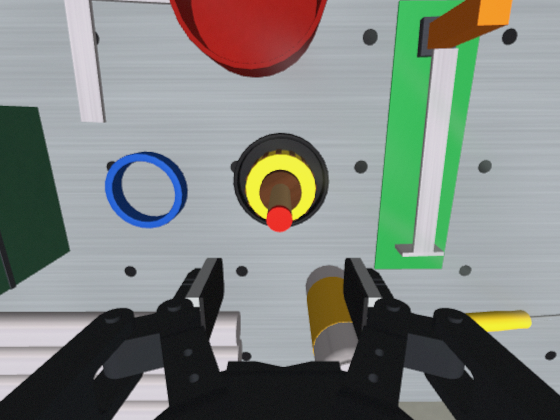

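The wrist view shows the brush handle top at (218, 280), well between the jaws; it agrees with the top camera to within about 3 mm.

```bash
python3 -m creep '{"hand":[60,60,60,60,60],"delta_pos":[[0,0,0.04],[0,0,0.04],[0,0,0.04],[0,0,0.036],[0,0,0]],"turn":[0,0,0,0,0]}' 60
python3 -m creep '{"hand":[10,10,10,10,10],"delta_pos":[[0,0,0],[0,0,0],[0,0,0],[0,0,0],[0,0,0]],"turn":[0,0,0,0,0]}' 60
python3 -m creep '{"hand":[10,10,10,10,10],"delta_pos":[[0,0,0],[0,0,0],[0,0,0],[0,0,0],[0,0,0]],"turn":[0,0,0,0,0]}' 60
python3 -c "
from h import *
st()"
```

```text
clock: 5.28
tcp_pos: [0.5933, -0.3105, 0.1112]
orientation: [-0.005, -0.002, 1.0, 0.003]
wrist_force: [-2.0, -0.6, -1.2]
finger_gap: 0.06
clock: 5.7
tcp_pos: [0.5979, -0.3155, 0.1199]
orientation: [0.002, -0.001, 1.0, -0.001]
wrist_force: [-0.4, -0.8, 3.5]
finger_gap: 0.0187
clock: 6.12
tcp_pos: [0.5979, -0.3156, 0.1198]
orientation: [0.002, -0.001, 1.0, -0.001]
wrist_force: [-0.4, -0.3, 6.2]
finger_gap: 0.0187
t 6.12 tcp [ 0.5979 -0.3156  0.1198] gap 18.7 F [-0.4 -0.3  6.2] j [-0.6   0.56  0.12  1.13  0.   -0.61]
x [-1.    -0.001 -0.004] y [-0.001  1.    -0.002] z [ 0.004 -0.002 -1.   ]
```

```bash
python3 -m creep '{"hand":[10,10,10,10,10],"delta_pos":[[0,0,-0.015],[0,0,-0.035],[0,0,-0.035],[0,0,-0.03],[0,0,0]],"turn":[0,0,0,0,0]}' 60
python3 - <<'E'
from h import *
st();plan([.411,-.345,.215],180)
c=shot('wrist','w2.png')
c=shot('scene','s2.png');P=cloud(c)
E
```

```text
clock: 6.53
tcp_pos: [0.5988, -0.3162, 0.2158]
orientation: [0.004, -0.001, 1.0, -0.003]
wrist_force: [0.1, -1.1, -0.6]
finger_gap: 0.0186
t 6.53 tcp [ 0.5988 -0.3162  0.2158] gap 18.6 F [ 0.1 -1.1 -0.6] j [-0.6   0.52  0.29  1.33  0.   -0.61]
x [-1.    -0.001 -0.008] y [-0.001  1.    -0.005] z [ 0.008 -0.005 -1.   ]
t=6.5 dist 0.190 n=5 unit/row [ 0.0469 -0.0071 -0.0001] total [ 0.2347 -0.0357 -0.0006] yaw -179.9 gap 18.6 turn total 0.02
```

View pics/w2.png

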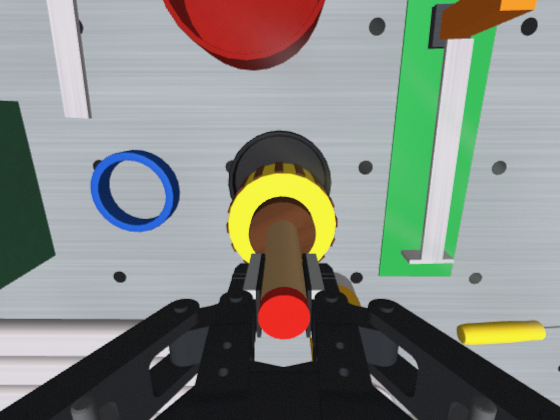

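The brush is held upright: collar at (215, 282), handle top at (313, 283).

```bash
python3 -m creep '{"hand":[10,10,10,10,10],"delta_pos":[[0.045,-0.007,0],[0.045,-0.007,0],[0.045,-0.007,0],[0.045,-0.007,0],[0.045,-0.007,0]],"turn":[0,0,0,0,0]}' 60
python3 -m creep '{"hand":[10,10,10,10,10],"delta_pos":[[0.01,0,0],[0,0,0],[0,0,0],[0,0,0],[0,0,0]],"turn":[0,0,0,0,0]}' 60
python3 - <<'E'
from h import *
st();plan([.411,-.345,.125],180)
c=shot('wrist','w3.png')
c=shot('scene','s3.png');P=cloud(c)
E
```

```text
clock: 7.05
tcp_pos: [0.4143, -0.3419, 0.2071]
orientation: [-0.001, -0.001, 1.0, 0.001]
wrist_force: [-1.1, -1.6, -1.1]
finger_gap: 0.0185
clock: 7.47
tcp_pos: [0.4099, -0.3429, 0.2089]
orientation: [0.0, -0.001, 1.0, 0.0]
wrist_force: [0.2, 1.0, -2.2]
finger_gap: 0.0186
t 7.47 tcp [ 0.4099 -0.3429  0.2089] gap 18.6 F [ 0.2  1.  -2.2] j [-0.85  0.25 -0.13  1.2   0.   -0.85]
x [-1.    -0.003 -0.   ] y [-0.003  1.     0.   ] z [ 0.  0. -1.]
t=7.5 dist 0.084 n=3 unit/row [-0.0005 -0.0009  0.035 ] total [-0.0014 -0.0027  0.1049] yaw -179.8 gap 18.6 turn total 0.03
```

View pics/w3.png

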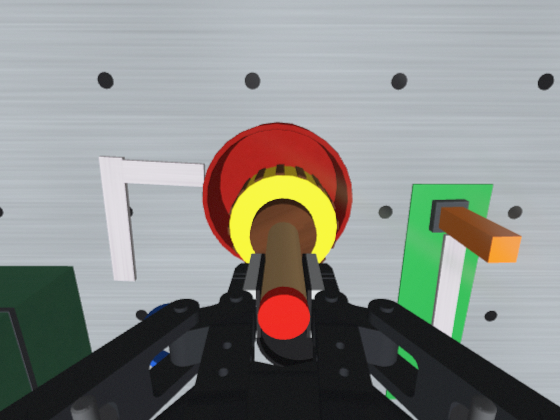

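```bash
python3 -m creep '{"hand":[10,10,10,10,10],"delta_pos":[[0,-0.002,0.035],[0,0,0.035],[0,0,0.025],[0,0,0.009],[0,0,0]],"turn":[0,0,0,0,0]}' 60
python3 -m creep '{"hand":[10,10,10,10,10],"delta_pos":[[0,0,0],[0,0,0],[0,0,0],[0,0,0],[0,0,0]],"turn":[0,0,0,0,0]}' 60
python3 - <<'E'
from h import *
st()
c=shot('scene','s4.png');
cv2.imwrite('pics/s4z.png',cv2.resize(c['pixels'][90:260,160:330],None,fx=3.5,fy=3.5)[...,::-1])
for d in env.pinpoint('scene','brush_end')[:2]: print(d)
for d in env.pinpoint('scene','brush_grip')[:2]: print(d, at_d(c,d['location']))
E
```

```text
clock: 7.98
tcp_pos: [0.4082, -0.3432, 0.1241]
orientation: [-0.001, -0.001, 1.0, 0.002]
wrist_force: [0.6, 0.3, -0.5]
finger_gap: 0.0187
clock: 8.4
tcp_pos: [0.4092, -0.3452, 0.1273]
orientation: [0.001, -0.001, 1.0, -0.001]
wrist_force: [0.5, 0.4, -1.7]
finger_gap: 0.0186
t 8.4 tcp [ 0.4092 -0.3452  0.1273] gap 18.6 F [ 0.5  0.4 -1.7] j [-0.85  0.3  -0.26  1.01  0.   -0.85]
x [-1.    -0.001 -0.001] y [-0.001  1.    -0.001] z [ 0.001 -0.001 -1.   ]
{'location': [193.5, 258.2], 'score': 0.81}
{'location': [240.1, 237.8], 'score': 0.28}
{'location': [164.9, 259.3], 'score': 0.57} [ 0.41901556 -0.32687151  0.13915194]
```

View pics/s4z.png

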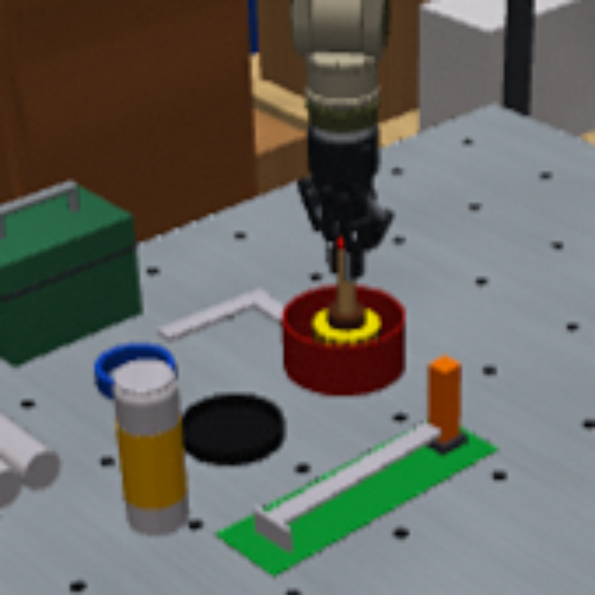

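```bash
python3 -m creep '{"hand":[10,10,10,10,10],"delta_pos":[[0,0,0.006],[0,0,0],[0,0,0],[0,0,0],[0,0,0]],"turn":[0,0,0,0,0]}' 60
```

```text
clock: 8.97
tcp_pos: [0.4087, -0.3445, 0.1214]
orientation: [-0.0, -0.001, 1.0, 0.0]
wrist_force: [0.8, 0.1, -0.9]
finger_gap: 0.0187
```

```bash
python3 -m creep '{"hand":[10,10,10,10,10],"delta_pos":[[0,0,-0.03],[0,0,-0.0325],[0,0,0],[0,0,0],[0,0,0]],"turn":[0,0,0,0,0]}' 60
python3 - <<'E'
from h import *
st();c=shot('wrist','w5.png')
E
```

```text
clock: 9.38
tcp_pos: [0.4086, -0.3445, 0.171]
orientation: [-0.0, -0.001, 1.0, 0.0]
wrist_force: [-0.5, -0.3, -2.1]
finger_gap: 0.0188
t 9.38 tcp [ 0.4086 -0.3445  0.171 ] gap 18.8 F [-0.5 -0.3 -2.1] j [-0.85  0.27 -0.19  1.11  0.   -0.85]
x [-1.    -0.001  0.   ] y [-0.001  1.     0.   ] z [-0.  0. -1.]
```

View pics/w5.png

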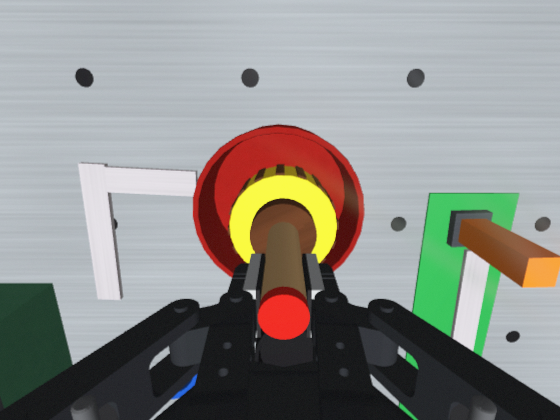

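The brush sits unchanged in the grip (handle top at (316, 284)). Next comes the second stroke.

```bash
python3 -m creep '{"hand":[10,10,10,10,10],"delta_pos":[[0,0,0.03],[0,0,0.0325],[0,0,0.002],[0,0,0],[0,0,0]],"turn":[0,0,0,0,0]}' 60
python3 - <<'E'
from h import *
st();c=shot('wrist','w6.png')
E
```

```text
clock: 9.85
tcp_pos: [0.408, -0.3437, 0.1188]
orientation: [-0.001, -0.001, 1.0, 0.001]
wrist_force: [1.1, 0.6, -1.7]
finger_gap: 0.0188
t 9.85 tcp [ 0.408  -0.3437  0.1188] gap 18.8 F [ 1.1  0.6 -1.7] j [-0.85  0.31 -0.28  0.99  0.   -0.85]
x [-1.    -0.001  0.002] y [-0.001  1.     0.003] z [-0.002  0.003 -1.   ]
```

View pics/w6.png

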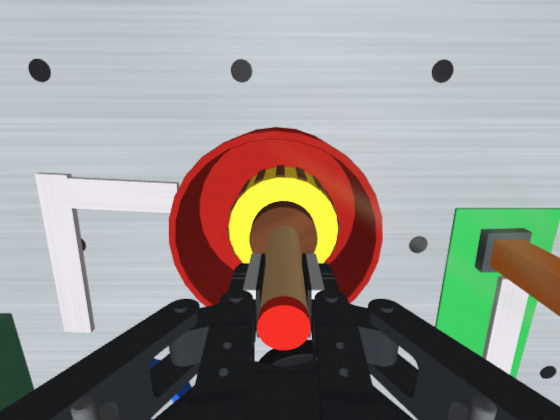

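```bash
python3 -m creep '{"hand":[10,10,10,10,10],"delta_pos":[[0,0,0],[0,0,-0.03],[0,0,-0.043],[0,0,-0.043],[0,0,0]],"turn":[0,0,0,0,0]}' 60
python3 -m creep '{"hand":[10,10,10,10,10],"delta_pos":[[-0.04,0.005,0],[-0.048,0.007,0],[-0.048,0.007,0],[-0.048,0.007,0],[-0.04,0.007,0]],"turn":[0,0,0,0,0]}' 60
python3 -c "
from h import *
st();plan([.598,-.317,.119],180)
c=shot('wrist','w7.png')"
```

```text
clock: 10.32
tcp_pos: [0.4111, -0.3472, 0.2199]
orientation: [0.004, -0.001, 1.0, -0.004]
wrist_force: [1.3, -0.8, -1.2]
finger_gap: 0.0183
clock: 10.73
tcp_pos: [0.5902, -0.3174, 0.2126]
orientation: [0.001, -0.001, 1.0, -0.0]
wrist_force: [0.8, -0.0, -1.6]
finger_gap: 0.0187
t 10.73 tcp [ 0.5902 -0.3174  0.2126] gap 18.7 F [ 0.8 -0.  -1.6] j [-0.61  0.51  0.27  1.33  0.   -0.62]
x [-1.    -0.002 -0.001] y [-0.002  1.    -0.   ] z [ 0.001 -0.    -1.   ]
t=10.7 dist 0.094 n=3 unit/row [-0.0032  0.0002  0.039 ] total [-0.0096  0.0005  0.117 ] yaw -179.9 gap 18.7 turn total 0.02
```

View pics/w7.png

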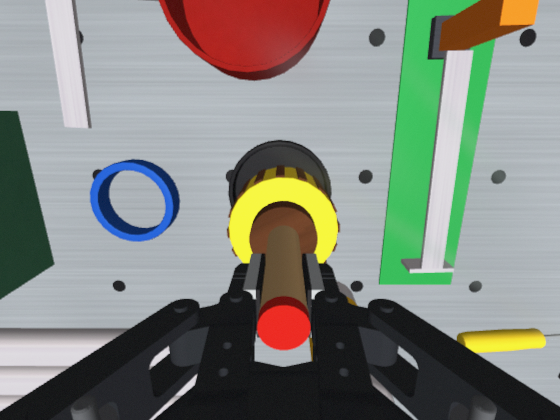

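```bash
python3 -m creep '{"hand":[10,10,10,10,10],"delta_pos":[[-0.009,0,0],[0,0,0.04],[0,0,0.04],[0,0,0.03],[0,0,0]],"turn":[0,0,0,0,0]}' 60
python3 -m creep '{"hand":[10,10,10,10,10],"delta_pos":[[0,0,0.005],[0,0,0.002],[0,0,0],[0,0,0],[0,0,0]],"turn":[0,0,0,0,0]}' 60
python3 -c "
from h import *
st();plan([.598,-.317,.119],180)
c=shot('wrist','w8.png')"
```

```text
clock: 11.2
tcp_pos: [0.5911, -0.316, 0.1185]
orientation: [-0.004, -0.0, 1.0, 0.003]
wrist_force: [-0.7, 0.9, -2.6]
finger_gap: 0.0183
clock: 11.62
tcp_pos: [0.5959, -0.3187, 0.1209]
orientation: [0.001, -0.001, 1.0, -0.001]
wrist_force: [0.1, -0.0, -2.4]
finger_gap: 0.0189
t 11.62 tcp [ 0.5959 -0.3187  0.1209] gap 18.9 F [ 0.1 -0.  -2.4] j [-0.61  0.56  0.12  1.13  0.   -0.61]
x [-1.    -0.001 -0.002] y [-0.001  1.    -0.002] z [ 0.002 -0.002 -1.   ]
t=11.6 dist 0.003 n=1 unit/row [-0.0027  0.0021  0.0024] total [-0.0027  0.0021  0.0024] yaw -179.9 gap 18.9 turn total 0.01
```

View pics/w8.png

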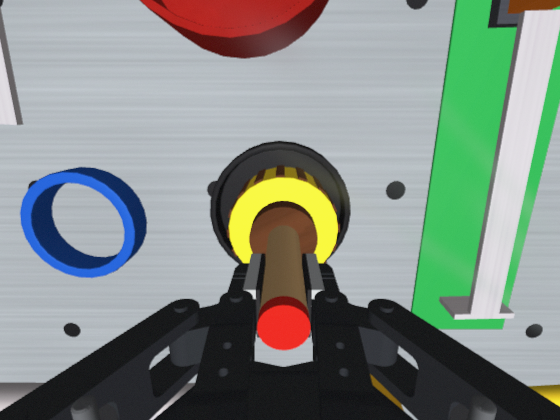

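```bash
python3 -m creep '{"hand":[10,10,10,10,10],"delta_pos":[[-0.001,0.001,0.003],[0,0,0],[0,0,0],[0,0,0],[0,0,0]],"turn":[0,0,0,0,0]}' 60
python3 -m creep '{"hand":[10,10,10,10,10],"delta_pos":[[0,0,0.003],[0,0,0],[0,0,0],[0,0,0],[0,0,0]],"turn":[0,0,0,0,0]}' 60
```

```text
clock: 12.08
tcp_pos: [0.5959, -0.3171, 0.1166]
orientation: [-0.0, -0.001, 1.0, 0.0]
wrist_force: [-0.5, -0.8, -1.8]
finger_gap: 0.0187
clock: 12.5
tcp_pos: [0.5962, -0.3175, 0.1157]
orientation: [0.001, -0.001, 1.0, -0.001]
wrist_force: [-1.9, -0.3, 4.7]
finger_gap: 0.0185
```

Contact: the force is +4.7 N, so the brush is on the dish floor. Releasing.

```bash
python3 -m creep '{"hand":[30,45,60,60,60],"delta_pos":[[0,0,0],[0,0,0],[0,0,0],[0,0,0],[0,0,0]],"turn":[0,0,0,0,0]}' 60
python3 -m creep '{"hand":[60,60,60,60,60],"delta_pos":[[0,0,0],[0,0,-0.01],[0,0,-0.03],[0,0,-0.04],[0,0,-0.04]],"turn":[0,0,0,0,0]}' 60
python3 - <<'E'
from h import *
st()
c=shot('wrist','w9.png'); P=cloud(c)
m=(P[...,2]>.135)&(P[...,2]<.16)&(abs(P[...,0]-.597)<.05)&(abs(P[...,1]+.317)<.05); print(m.sum(),P[m].mean(0),P[m].min(0),P[m].max(0))
m=(P[...,2]>.036)&(P[...,2]<.055)&(abs(P[...,0]-.597)<.06)&(abs(P[...,1]+.317)<.06); print(m.sum(),P[m].min(0),P[m].max(0))
c=shot('scene','s9.png')
cv2.imwrite('pics/s9z.png',cv2.resize(c['pixels'][130:280,150:330],None,fx=3.5,fy=3.5)[...,::-1])
E
```

```text
clock: 12.92
tcp_pos: [0.5959, -0.3171, 0.114]
orientation: [-0.0, -0.001, 1.0, 0.0]
wrist_force: [-0.2, 0.6, 0.5]
finger_gap: 0.0599
clock: 13.33
tcp_pos: [0.5953, -0.3168, 0.2109]
orientation: [-0.001, -0.001, 1.0, 0.001]
wrist_force: [1.3, -0.6, -0.4]
finger_gap: 0.0601
t 13.33 tcp [ 0.5953 -0.3168  0.2109] gap 60.1 F [ 1.3 -0.6 -0.4] j [-0.61  0.52  0.29  1.34  0.   -0.61]
x [-1.    -0.001  0.002] y [-0.001  1.     0.001] z [-0.002  0.001 -1.   ]
831 [ 0.59471279 -0.31749859  0.1485518 ] [ 0.58607931 -0.32729249  0.13511868] [ 0.6062603  -0.3077832   0.15243877]
2650 [ 0.55748408 -0.3563212   0.03615313] [ 0.63196387 -0.27869081  0.05495053]
```

View pics/s9z.png

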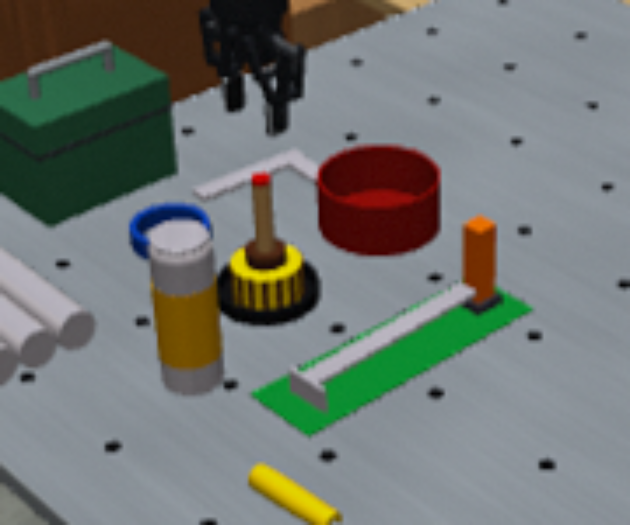

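View pics/w9.png

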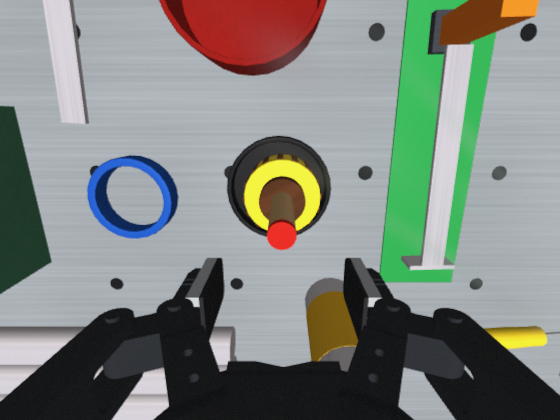

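The brush stands upright in its dish. Now I'll measure the shelf, the lugs and the rake.

Run:
```python
from h import *
c=shot('top','top2.png'); im=c['pixels']; hsv=cv2.cvtColor(im,cv2.COLOR_RGB2HSV)
W=np.zeros((420,560,2)); rr,kk=np.mgrid[0:420,0:560]
def plane(z):
    d=np.stack([(kk-c['cx'])/c['fx'],(rr-c['cy'])/c['fy'],np.ones((420,560))],-1)@q2R(c['orientation']).T
    o=np.array(c['origin']); return o+d*((z-o[2])/d[...,2])[...,None]
P7=plane(.07)
blue=(hsv[...,0]>105)&(hsv[...,0]<125)&(hsv[...,1]>130)
for nm,a,b in(('front',.2,.3),('back',.44,.52)):
    m=blue&(P7[...,0]>.34)&(P7[...,0]<.72)&(P7[...,1]>a)&(P7[...,1]<b)
    q=P7[m]; X=q[:,0];Y=q[:,1]; p=np.polyfit(X,Y,1); print(nm,m.sum(),'Y at x=.5',np.polyval(p,.5),'slope',p[0],'x range',X.min(),X.max(), 'ymin/max',Y.min(),Y.max())
P1=plane(.016)
br=(hsv[...,0]>8)&(hsv[...,0]<28)&(hsv[...,1]>110)&(im[...,0]>80)&(P1[...,0]>.36)&(P1[...,0]<.7)&(P1[...,1]>.1)&(P1[...,1]<.48)
br2=cv2.morphologyEx(br.astype(np.uint8),cv2.MORPH_CLOSE,np.ones((5,3)))
n,l,sx,ce=cv2.connectedComponentsWithStats(br2)
for i in range(1,n):
    q=P1[(l==i)][:,:2].astype(np.float32); print(sx[i],ce[i],cv2.minAreaRect(q),q.mean(0))
for cam in('top','scene'):
    c=shot(cam) if cam=='scene' else c
    for d in env.pinpoint(cam,'lug0_c')+env.find_in(cam,'lug0_c'): print(cam,d,at_z(c,d['location'],.008))
cv2.imwrite('pics/scz.png',cv2.resize(c['pixels'][220:370,300:480],None,fx=3.5,fy=3.5)[...,::-1])
```

```text
front 369 Y at x=.5 0.25952241521105623 slope -0.015810330778119032 x range 0.36613067230111 0.67796412710224 ymin/max 0.24404605614480432 0.26537722067860836
back 654 Y at x=.5 0.4722714731016813 slope -0.011529928782396982 x range 0.36875291392432363 0.6828651599919895 ymin/max 0.4537159131127494 0.4849600556082434
[103 237  20  16 141] [113.34042553 244.46808511] ((0.5187793970108032, 0.3647764027118683), (0.0560452975332737, 0.023077066987752914), 60.82078552246094) [0.5186404  0.36331996]
[116 262  17  20 167] [123.76646707 271.22754491] ((0.4449300765991211, 0.3332771956920624), (0.05705913528800011, 0.022956574335694313), 30.71971321105957) [0.4446364  0.33328962]
top {'location': [280.6, 434.2], 'score': 0.27} [ 0.39909589 -0.51803011  0.008     ]
scene {'location': [311.2, 291.6], 'score': 0.24} [0.77467901 0.20533954 0.008     ]
```

View pics/scz.png

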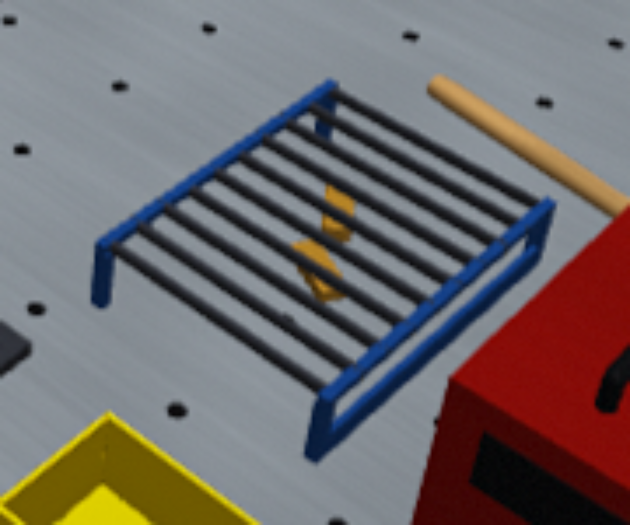

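Front edge of the shelf is at y≈0.2535. The lugs are at A (0.519, 0.364) and B (0.445, 0.333), i.e. 110 and 80 mm behind it. Now to the rake.

```bash
python3 -m creep '{"hand":[60,60,60,60,60],"delta_pos":[[0.032,0.034,0],[0.032,0.034,0],[0.032,0.034,0],[0.032,0.034,0],[0.032,0.034,0]],"turn":[0,0,0,0,0]}' 60 | head -2
python3 -m creep '{"hand":[60,60,60,60,60],"delta_pos":[[0.03,0.035,0],[0,0,0],[0,0,0],[0,0,0],[0,0,0]],"turn":[0,0,1,1,1]}' 60 | head -2
python3 -m creep '{"hand":[60,60,60,60,60],"delta_pos":[[0,0,0],[0,0,0],[0,0,0],[0,0,0],[0,0,0]],"turn":[1,1,1,1,1]}' 60 | head -2
python3 -m creep '{"hand":[60,60,60,60,60],"delta_pos":[[0,0,0],[0,0,0],[0,0,0],[0,0,0],[0,0,0]],"turn":[1,1,1,1,1]}' 60 | head -2
python3 -m creep '{"hand":[60,60,60,60,60],"delta_pos":[[0,0,0],[0,0,0],[0,0,0],[0,0,0],[0,0,0]],"turn":[1,1,1,1,0.7]}' 60 | head -2
python3 - <<'E'
from h import *
st()
c=shot('wrist','w10.png'); P=cloud(c)
m=(P[...,2]>.09)&(P[...,2]<.11)&(abs(P[...,0]-.4425)<.04)&(abs(P[...,1]+.152)<.04); print(m.sum(),P[m].mean(0),cv2.minAreaRect(P[m][:,:2].astype(np.float32)))
m=(P[...,2]>.022)&(P[...,2]<.04)&(P[...,0]>.46)&(P[...,0]<.66)&(abs(P[...,1]+.15)<.04); 
print(m.sum(),P[m].mean(0))
q=P[m][:,:2];print(np.polyfit(q[:,0],q[:,1],1),np.polyval(np.polyfit(q[:,0],q[:,1],1),[.44,.68]))
for n,z in(('rake_grip',.081),('rake_lip',.003),('rake_mid',.003),('mat',0)):
  for d in env.pinpoint('wrist',n)[:1]: print(n,round(d['score'],2),at_z(c,d['location'],z))
plan([.4425,-.152,.073],91.3)
E
```

```text
clock: 14.15
tcp_pos: [0.4656, -0.1798, 0.2087]
clock: 14.57
tcp_pos: [0.4431, -0.1529, 0.2095]
clock: 14.98
tcp_pos: [0.4432, -0.1532, 0.2093]
clock: 15.4
tcp_pos: [0.4432, -0.1532, 0.2093]
clock: 15.82
tcp_pos: [0.4432, -0.1532, 0.2093]
t 15.82 tcp [ 0.4432 -0.1532  0.2093] gap 60.0 F [-0.1  0.2  0.3] j [-0.5   0.12 -0.28  1.17  0.    1.04]
x [-0.023  1.     0.001] y [ 1.     0.023 -0.002] z [-0.002  0.001 -1.   ]
895 [ 0.44190627 -0.15422455  0.10058704] ((0.4419451653957367, -0.15547817945480347), (0.023368770256638527, 0.024193935096263885), 1.613650918006897)
4468 [ 0.55942313 -0.15201258  0.0299904 ]
[ 0.02728114 -0.16727428] [-0.15527058 -0.14872311]
rake_grip 0.7 [ 0.44257089 -0.15494491  0.081     ]
rake_lip 0.56 [ 0.67924538 -0.14735625  0.003     ]
rake_mid 0.97 [ 0.56175362 -0.15069398  0.003     ]
mat 0.78 [ 0.56350072 -0.15317292  0.        ]
t=16.1 dist 0.137 n=4 unit/row [ 0.0004 -0.0003  0.0427] total [ 0.0016 -0.001   0.171 ] yaw 91.7 gap 60.2 turn total 0.07
```

View pics/w10.png

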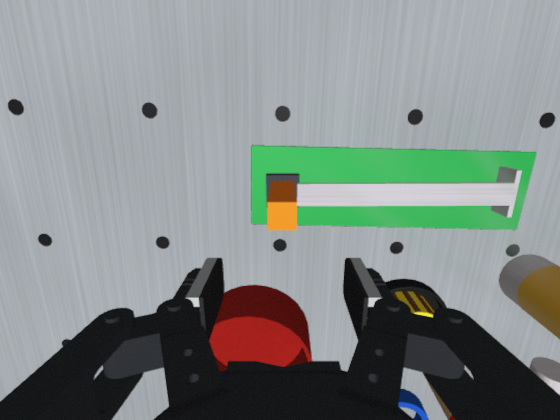

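The wrist view shows the handle (row 215, col 282) between the jaws and the blade running to the lip at (195, 510). Positions agree within 2 mm.

```bash
python3 -m creep '{"hand":[60,60,60,60,60],"delta_pos":[[-0.001,-0.0015,0.04],[0,0,0.045],[0,0,0.045],[0,0,0.038],[0,0,0]],"turn":[0,0,0,0,0]}' 100
python3 -m creep '{"hand":[10,10,10,10,10],"delta_pos":[[0,0,0],[0,0,0],[0,0,0],[0,0,0],[0,0,0]],"turn":[0,0,0,0,0]}' 100
python3 -m creep '{"hand":[10,10,10,10,10],"delta_pos":[[0,0,0],[0,0,0],[0,0,0],[0,0,0],[0,0,0]],"turn":[0,0,0,0,0]}' 100
python3 - <<'E'
from h import *
st()
E
```

```text
clock: 16.48
tcp_pos: [0.4383, -0.1519, 0.0705]
orientation: [-0.005, 0.697, 0.717, -0.001]
wrist_force: [-1.1, 1.7, -0.5]
finger_gap: 0.06
clock: 16.9
tcp_pos: [0.4442, -0.1553, 0.0783]
orientation: [0.002, 0.697, 0.717, 0.001]
wrist_force: [-1.5, -0.0, 6.9]
finger_gap: 0.0227
clock: 17.32
tcp_pos: [0.4442, -0.1552, 0.0783]
orientation: [0.002, 0.697, 0.717, 0.001]
wrist_force: [-0.6, 0.0, 7.2]
finger_gap: 0.0225
t 17.32 tcp [ 0.4442 -0.1552  0.0783] gap 22.5 F [-0.6  0.   7.2] j [-0.51  0.23 -0.49  0.84 -0.    1.04]
x [-0.028  1.    -0.003] y [1.    0.028 0.004] z [ 0.004 -0.002 -1.   ]
```

```bash
python3 -m creep '{"hand":[10,10,10,10,10],"delta_pos":[[0,0,-0.01],[0,0,-0.02],[0,0,-0.02],[0,0,-0.01],[0,0,0]],"turn":[0,0,0,0,0]}' 100
python3 - <<'E'
from h import *
st()
c=shot('scene','s11.png')
cv2.imwrite('pics/s11z.png',cv2.resize(c['pixels'][130:280,150:330],None,fx=3.5,fy=3.5)[...,::-1])
E
```

```text
clock: 17.73
tcp_pos: [0.444, -0.155, 0.1263]
orientation: [0.002, 0.697, 0.717, 0.001]
wrist_force: [-0.0, 0.1, -2.4]
finger_gap: 0.0228
t 17.73 tcp [ 0.444  -0.155   0.1263] gap 22.8 F [-0.   0.1 -2.4] j [-0.51  0.18 -0.42  0.96  0.    1.04]
x [-0.028  1.    -0.002] y [1.    0.028 0.004] z [ 0.004 -0.002 -1.   ]
```

View pics/s11z.png

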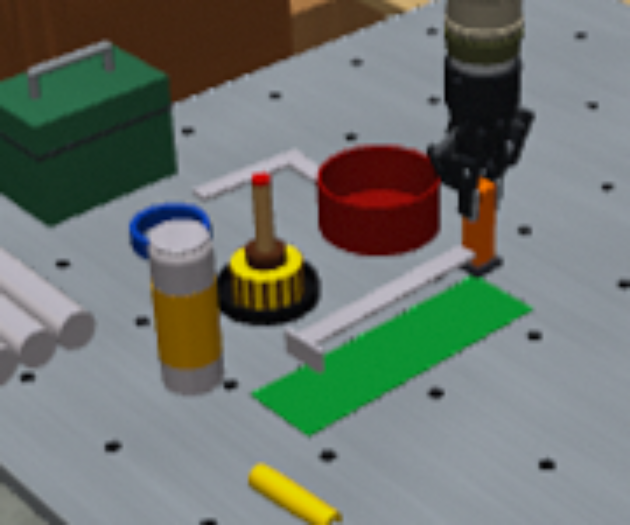

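The rake is off the mat and looks level. Turning it towards the shelf.

```bash
python3 -m creep '{"hand":[10,10,10,10,10],"delta_pos":[[0,0,0],[0,0,0],[0,0,0],[0,0,0],[0,0,0]],"turn":[-0.5,-0.8,-1,-1,-1]}' 100 | head -3
python3 -m creep '{"hand":[10,10,10,10,10],"delta_pos":[[0,0,0],[0,0,0],[0,0,0],[0,0,0],[0,0,0]],"turn":[-1,-1,-1,-1,-1]}' 100 | head -3
python3 -m creep '{"hand":[10,10,10,10,10],"delta_pos":[[0,0,0],[0,0,0],[0,0,0],[0,0,0],[0,0,0]],"turn":[-1,-1,-1,-1,-1]}' 100 | head -3
python3 -m creep '{"hand":[10,10,10,10,10],"delta_pos":[[0,0,0],[0,0,0],[0,0,0],[0,0,0],[0,0,0]],"turn":[-1,-1,-1,-0.3,0]}' 100 | head -3
python3 - <<'E'
from h import *
st()
plan([.519,-.02,.100],179.2)
c=shot('wrist','w12.png'); P=cloud(c)
s=env.get_state()
cv2.imwrite('pics/w12.png',c['pixels'][...,::-1])
c=shot('top','t12.png')
for n in('rake_lip','rake_mid','rake_grip'):
  for d in env.pinpoint('wrist',n)[:1]: print(n,d)
E
```

```text
clock: 18.2
tcp_pos: [0.4418, -0.1538, 0.1228]
orientation: [-0.001, 0.55, 0.835, -0.0]
clock: 18.62
tcp_pos: [0.4418, -0.1539, 0.1228]
orientation: [-0.001, 0.356, 0.935, 0.0]
clock: 19.03
tcp_pos: [0.4419, -0.1539, 0.1228]
orientation: [-0.001, 0.145, 0.989, 0.0]
clock: 19.45
tcp_pos: [0.4419, -0.1539, 0.1229]
orientation: [-0.001, 0.003, 1.0, 0.0]
t 19.45 tcp [ 0.4419 -0.1539  0.1229] gap 22.6 F [ 0.   0.6 -2.4] j [-0.51  0.18 -0.43  0.96  0.   -0.5 ]
x [-1.     0.007  0.001] y [0.007 1.    0.001] z [-0.001  0.001 -1.   ]
t=19.4 dist 0.156 n=4 unit/row [-0.0238  0.042   0.0072] total [-0.0952  0.168   0.0287] yaw 179.6 gap 22.6 turn total 0.08
rake_mid {'location': [226.1, 453.0], 'score': 0.65}
rake_grip {'location': [284.0, 286.1], 'score': 0.91}
```

View pics/w12.png

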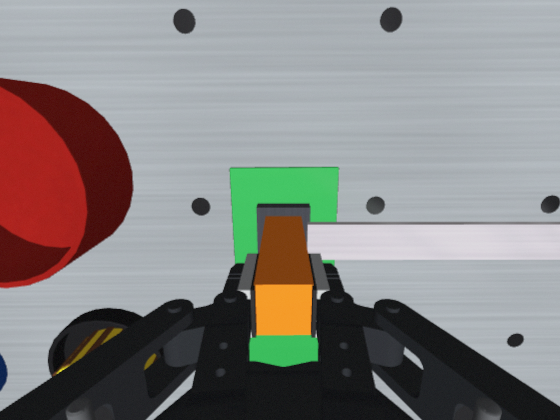

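View pics/t12.png

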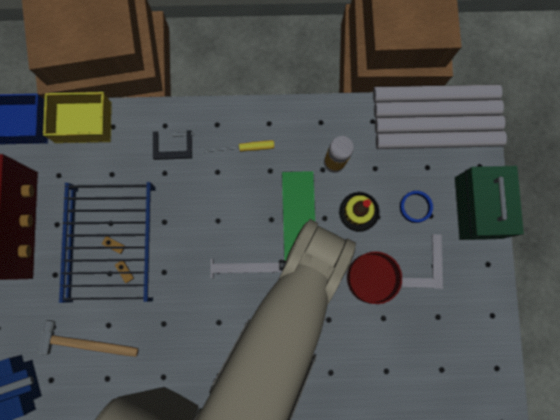

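Run:
```python
from h import *
c=shot('top','t13.png');P=cloud(c)
m=(P[...,2]>.055)&(P[...,2]<.11)&(abs(P[...,0]-.443)<.05)&(P[...,1]>-.12)&(P[...,1]<.12)
q=P[m];print(m.sum(),q.min(0),q.max(0))
A=np.c_[q[:,1],np.ones(len(q))];print('z vs y',np.linalg.lstsq(A,q[:,2],rcond=None)[0], 'z at -.1,.08',np.linalg.lstsq(A,q[:,2],rcond=None)[0]@np.array([[-.1,.08],[1,1]]))
b=q[q[:,1]<.06];print('x vs y',np.polyfit(b[:,1],b[:,0],1))
plan([.519,-.02,.100],179.2)
```

```text
672 [ 0.42160686 -0.09536846  0.06594048] [0.46902162 0.09183827 0.08455498]
z vs y [0.00255765 0.07493368] z at -.1,.08 [0.07467791 0.07513829]
x vs y [0.01685684 0.44535103]
t=19.8 dist 0.156 n=4 unit/row [-0.0236  0.0421  0.0074] total [-0.0944  0.1685  0.0296] yaw 179.6 gap 22.8 turn total 0.07
```

```bash
python3 -m creep '{"hand":[10,10,10,10,10],"delta_pos":[[-0.018,0.03,0],[-0.022,0.04,0],[-0.022,0.04,0],[-0.022,0.04,0],[-0.008,0.018,0]],"turn":[0,0,0,0,0]}' 100 | head -3
python3 -m creep '{"hand":[10,10,10,10,10],"delta_pos":[[0,0,0.012],[0,0,0.015],[0,0,0.006],[0,0,0],[0,0,0]],"turn":[0,0,0,0,0]}' 100
python3 - <<'E'
from h import *
s=st()
c=shot('top','t14.png');P=cloud(c)
x0,y0=s['tcp_pos'][:2]
m=(P[...,2]>.04)&(P[...,2]<.06)&(abs(P[...,0]-x0)<.05)&(P[...,1]>y0+.06)&(P[...,1]<y0+.23)
q=P[m];print(m.sum(),'z',q[:,2].mean(),'x vs y',np.polyfit(q[:,1],q[:,0],1))
m=(P[...,2]>.03)&(P[...,2]<.06)&(abs(P[...,0]-x0)<.05)&(P[...,1]>y0+.2)&(P[...,1]<y0+.26);q=P[m];print('lip',q.min(0),q.max(0),len(q))
cv2.imwrite('pics/t14z.png',cv2.resize(c['pixels'][160:320,50:300],None,fx=3,fy=3)[...,::-1])
plan([.515,.178,.097],179.2)
E
```

```text
clock: 20.17
tcp_pos: [0.5191, -0.0173, 0.1241]
orientation: [0.001, 0.003, 1.0, 0.001]
clock: 20.58
tcp_pos: [0.5164, -0.0209, 0.0971]
orientation: [-0.001, 0.004, 1.0, 0.0]
wrist_force: [1.1, 0.3, -1.8]
finger_gap: 0.0225
t 20.58 tcp [ 0.5164 -0.0209  0.0971] gap 22.5 F [ 1.1  0.3 -1.8] j [-0.2   0.3  -0.35  0.93 -0.   -0.19]
x [-1.     0.008  0.001] y [0.008 1.    0.   ] z [-0.001  0.    -1.   ]
370 z 0.048593051835612085 x vs y [-0.00243157  0.52001694]
lip [0.49510582 0.1792675  0.03202221] [0.54502831 0.22405625 0.05615963] 182
t=20.6 dist 0.199 n=5 unit/row [0.0009 0.0497 0.0002] total [0.0045 0.2487 0.0008] yaw 179.5 gap 22.7 turn total 0.06
```

View pics/t14z.png

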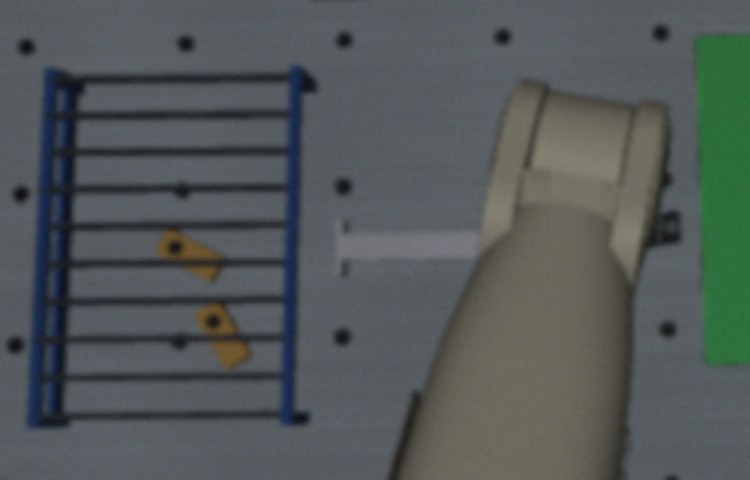

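Lip at (243, 340) in the crop, lined up with lug A (252, 190), and blade top 49 mm up, so it goes under the 60 mm underside. Advancing slowly.

```bash
python3 -m creep '{"hand":[10,10,10,10,10],"delta_pos":[[0,0.02,0],[0,0.03,0],[0,0.03,0],[0,0.03,0],[0,0.02,0]],"turn":[0,0,0,0,0]}' 100
python3 -m creep '{"hand":[10,10,10,10,10],"delta_pos":[[0,0.03,0],[0,0.03,0],[0,0.03,0],[0,0.025,0],[0,0,0]],"turn":[0,0,0,0,0]}' 100
python3 - <<'E'
from h import *
s=st()
c=shot('scene','s15.png')
cv2.imwrite('pics/s15z.png',cv2.resize(c['pixels'][200:370,260:480],None,fx=3.5,fy=3.5)[...,::-1])
c=shot('top','t15.png')
cv2.imwrite('pics/t15z.png',cv2.resize(c['pixels'][160:320,50:300],None,fx=3,fy=3)[...,::-1])
E
```

```text
clock: 21.05
tcp_pos: [0.5182, 0.0848, 0.0984]
orientation: [0.001, 0.004, 1.0, 0.0]
wrist_force: [-0.4, -0.7, -2.4]
finger_gap: 0.0226
clock: 21.47
tcp_pos: [0.5191, 0.1784, 0.0984]
orientation: [0.001, 0.002, 1.0, 0.001]
wrist_force: [-0.2, -1.0, -3.0]
finger_gap: 0.0229
t 21.47 tcp [0.5191 0.1784 0.0984] gap 22.9 F [-0.2 -1.  -3. ] j [ 0.18  0.35 -0.27  0.95  0.    0.19]
x [-1.     0.004 -0.002] y [0.004 1.    0.002] z [ 0.002  0.002 -1.   ]
```

View pics/s15z.png

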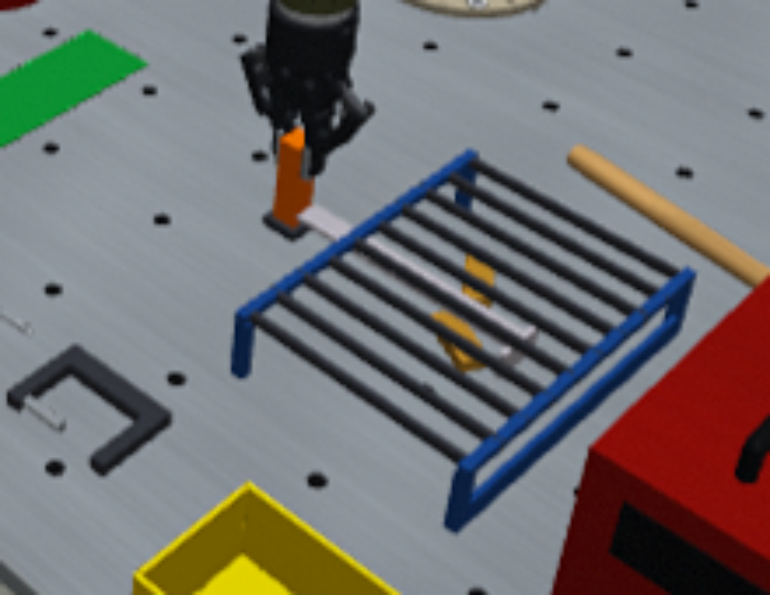

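View pics/t15z.png

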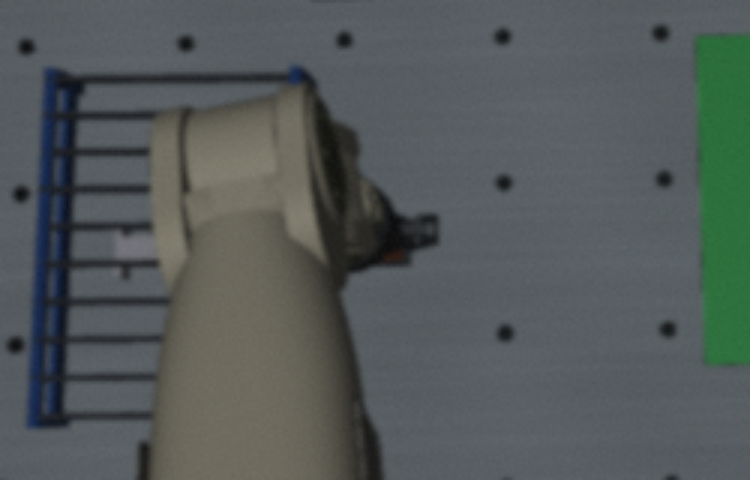

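The lip is past lug A (in the scene crop, lip at (345, 515), lug at (340, 455)). Lowering it to the table.

```bash
python3 -m creep '{"hand":[10,10,10,10,10],"delta_pos":[[0,0,0.01],[0,0,0.01],[0,0,0.006],[0,0,0],[0,0,0]],"turn":[0,0,0,0,0]}' 100
python3 -m creep '{"hand":[10,10,10,10,10],"delta_pos":[[0,0,0.002],[0,0,0],[0,0,0],[0,0,0],[0,0,0]],"turn":[0,0,0,0,0]}' 100
```

```text
clock: 21.98
tcp_pos: [0.5182, 0.1748, 0.076]
orientation: [-0.001, 0.004, 1.0, -0.0]
wrist_force: [0.3, 0.1, -1.7]
finger_gap: 0.0226
clock: 22.4
tcp_pos: [0.5187, 0.1754, 0.0753]
orientation: [0.0, 0.004, 1.0, -0.0]
wrist_force: [1.0, -2.6, 3.2]
finger_gap: 0.0231
```

```bash
python3 -m creep '{"hand":[10,10,10,10,10],"delta_pos":[[0,-0.01,0],[0,-0.015,0],[0,-0.02,0],[0,-0.02,0],[0,-0.02,0]],"turn":[0,0,0,0,0]}' 100
python3 -m creep '{"hand":[10,10,10,10,10],"delta_pos":[[0,-0.02,0],[0,-0.02,0],[0,-0.02,0],[0,-0.02,0],[0,-0.02,0]],"turn":[0,0,0,0,0]}' 100
python3 -m creep '{"hand":[10,10,10,10,10],"delta_pos":[[0,-0.02,0],[0,-0.02,0],[0,-0.02,0],[0,-0.02,0],[0,-0.02,0]],"turn":[0,0,0,0,0]}' 100
python3 - <<'E'
from h import *
s=st()
c=shot('scene','s16.png')
cv2.imwrite('pics/s16z.png',cv2.resize(c['pixels'][200:370,260:480],None,fx=3.5,fy=3.5)[...,::-1])
c=shot('top','t16.png')
cv2.imwrite('pics/t16z.png',cv2.resize(c['pixels'][160:320,50:300],None,fx=3,fy=3)[...,::-1])
E
```

```text
clock: 22.82
tcp_pos: [0.5184, 0.1071, 0.0753]
orientation: [0.001, 0.003, 1.0, 0.001]
wrist_force: [0.4, 2.8, 0.6]
finger_gap: 0.0228
clock: 23.23
tcp_pos: [0.5177, 0.0266, 0.0753]
orientation: [0.001, 0.004, 1.0, 0.001]
wrist_force: [0.3, 2.9, 1.2]
finger_gap: 0.023
clock: 23.65
tcp_pos: [0.5168, -0.0533, 0.0753]
orientation: [0.0, 0.004, 1.0, 0.001]
wrist_force: [-0.1, 2.8, 1.7]
finger_gap: 0.0226
t 23.65 tcp [ 0.5168 -0.0533  0.0753] gap 22.6 F [-0.1  2.8  1.7] j [-0.26  0.32 -0.38  0.87  0.   -0.25]
x [-1.     0.007 -0.001] y [0.007 1.    0.001] z [ 0.001  0.001 -1.   ]
```

View pics/s16z.png

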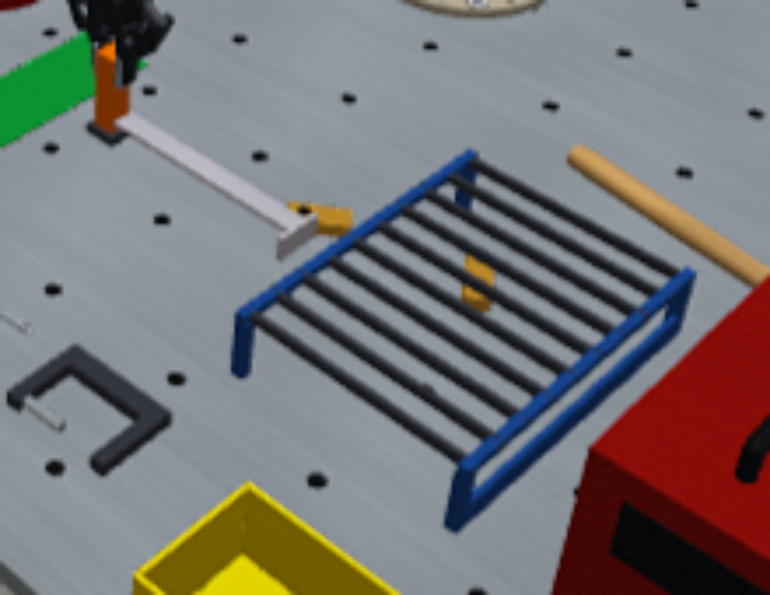

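View pics/t16z.png

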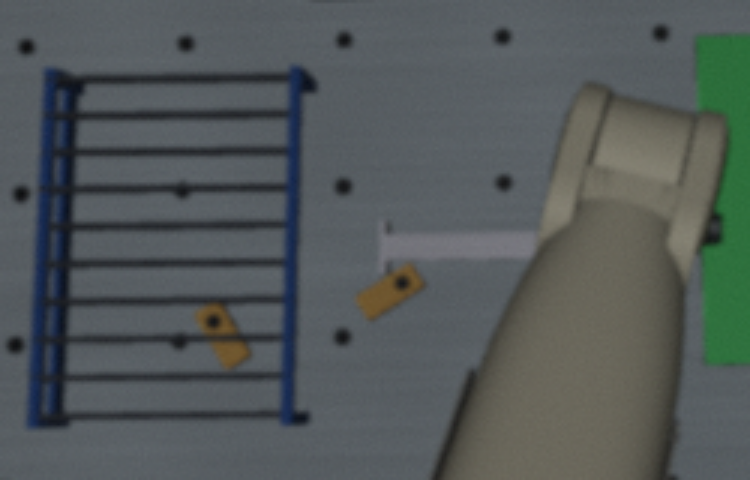

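Lug A is out in front of the shelf (crop (292, 390)); B is still under it at (335, 222). Measuring, then raking B.

```bash
cat >> h.py <<'E'
def lugs(c=None,z=.016,box=(.3,.72,-.1,.48),v=True):
    c=c or shot('top'); im=c['pixels'];hsv=cv2.cvtColor(im,cv2.COLOR_RGB2HSV)
    rr,kk=np.mgrid[0:420,0:560]
    d=np.stack([(kk-c['cx'])/c['fx'],(rr-c['cy'])/c['fy'],np.ones((420,560))],-1)@q2R(c['orientation']).T
    o=np.array(c['origin']);P1=o+d*((z-o[2])/d[...,2])[...,None]
    br=(hsv[...,0]>8)&(hsv[...,0]<28)&(hsv[...,1]>110)&(im[...,0]>80)&(P1[...,0]>box[0])&(P1[...,0]<box[1])&(P1[...,1]>box[2])&(P1[...,1]<box[3])
    br=cv2.morphologyEx(br.astype(np.uint8),cv2.MORPH_CLOSE,np.ones((5,3)))
    n,l,sx,ce=cv2.connectedComponentsWithStats(br); out=[]
    for i in range(1,n):
        if sx[i][4]<40: continue
        q=P1[l==i][:,:2].astype(np.float32); r=cv2.minAreaRect(q); w,h=r[1]; a=r[2] if w>h else r[2]+90
        out.append((r[0],max(w,h),min(w,h),a,ce[i])); 
        if v: print('lug xy',np.round(r[0],4),'size',np.round([max(w,h),min(w,h)],3),'long-axis deg',round(a,1),'px(row,col)',np.round(ce[i][::-1],1))
    return out
E
python3 - <<'E'
from h import *
lugs(); plan([.4485,-.04,.10],179)
E
```

```text
lug xy [0.4806 0.1808] size [0.056 0.024] long-axis deg 122.8 px(row,col) [256.8 179.6]
lug xy [0.4449 0.3333] size [0.057 0.023] long-axis deg 30.7 px(row,col) [271.2 123.8]
t=23.8 dist 0.074 n=2 unit/row [ 0.0429  0.0084 -0.0155] total [ 0.0858  0.0169 -0.0309] yaw 179.4 gap 23.2 turn total 0.08
```

```bash
python3 -m creep '{"hand":[10,10,10,10,10],"delta_pos":[[0,0,-0.01],[0,0,-0.01],[0,0,-0.009],[0,0,0],[0,0,0]],"turn":[0,0,0,0,0]}' 100
python3 -m creep '{"hand":[10,10,10,10,10],"delta_pos":[[0.015,0,0],[0.025,0,0],[0.025,0,0],[0.02,0,0],[0,0,0]],"turn":[0,0,0,0,0]}' 100
python3 - <<'E'
from h import *
s=st();lugs(); plan([.4485,.15,.0975],179)
c=shot('top');P=cloud(c);x0,y0=s['tcp_pos'][:2]
m=(P[...,2]>.035)&(P[...,2]<.06)&(abs(P[...,0]-x0)<.05)&(P[...,1]>y0+.2)&(P[...,1]<y0+.26);q=P[m];print('lip',q.min(0),q.max(0),q.mean(0),len(q))
E
```

```text
clock: 24.22
tcp_pos: [0.5174, -0.0519, 0.099]
orientation: [0.001, 0.003, 1.0, -0.0]
wrist_force: [-0.4, -0.3, -2.7]
finger_gap: 0.0228
clock: 24.63
tcp_pos: [0.4446, -0.0506, 0.0974]
orientation: [-0.002, 0.003, 1.0, 0.001]
wrist_force: [-0.7, 1.2, -3.1]
finger_gap: 0.0229
t 24.63 tcp [ 0.4446 -0.0506  0.0974] gap 22.9 F [-0.7  1.2 -3.1] j [-0.29  0.18 -0.51  0.89 -0.   -0.29]
x [-1.     0.007  0.005] y [0.007 1.    0.001] z [-0.005  0.001 -1.   ]
lug xy [0.4804 0.1809] size [0.056 0.023] long-axis deg 121.1 px(row,col) [255.8 180.7]
lug xy [0.445  0.3332] size [0.057 0.023] long-axis deg 30.8 px(row,col) [271.2 123.8]
t=24.7 dist 0.201 n=6 unit/row [-0.      0.0419  0.0001] total [-2.000e-04  2.514e-01  6.000e-04] yaw 179.6 gap 22.5 turn total 0.12
lip [0.42737794 0.14950326 0.03523983] [0.47529529 0.19373702 0.05952372] [0.45067793 0.17446039 0.0490598 ] 181
```

```bash
python3 -m creep '{"hand":[10,10,10,10,10],"delta_pos":[[0,0.02,0],[0,0.03,0],[0,0.03,0],[0,0.03,0],[0,0.03,0]],"turn":[0,0,0,0,0]}' 100
python3 -m creep '{"hand":[10,10,10,10,10],"delta_pos":[[0,0.03,0],[0,0.03,0],[0,0.03,0],[0,0.02,0],[0,0,0]],"turn":[0,0,0,0,0]}' 100
python3 - <<'E'
from h import *
s=st()
c=shot('scene','s17.png')
cv2.imwrite('pics/s17z.png',cv2.resize(c['pixels'][200:370,260:480],None,fx=3.5,fy=3.5)[...,::-1])
c=shot('top','t17.png')
cv2.imwrite('pics/t17z.png',cv2.resize(c['pixels'][160:320,50:300],None,fx=3,fy=3)[...,::-1])
E
```

```text
clock: 25.15
tcp_pos: [0.451, 0.0613, 0.0984]
orientation: [0.001, 0.004, 1.0, 0.0]
wrist_force: [-0.3, 0.3, -3.3]
finger_gap: 0.0227
clock: 25.57
tcp_pos: [0.4515, 0.1512, 0.0984]
orientation: [0.001, 0.002, 1.0, 0.001]
wrist_force: [0.1, -0.2, -3.1]
finger_gap: 0.0225
t 25.57 tcp [0.4515 0.1512 0.0984] gap 22.5 F [ 0.1 -0.2 -3.1] j [ 0.15  0.22 -0.45  0.9   0.    0.16]
x [-1.     0.003 -0.002] y [0.003 1.    0.002] z [ 0.002  0.002 -1.   ]
```

View pics/s17z.png

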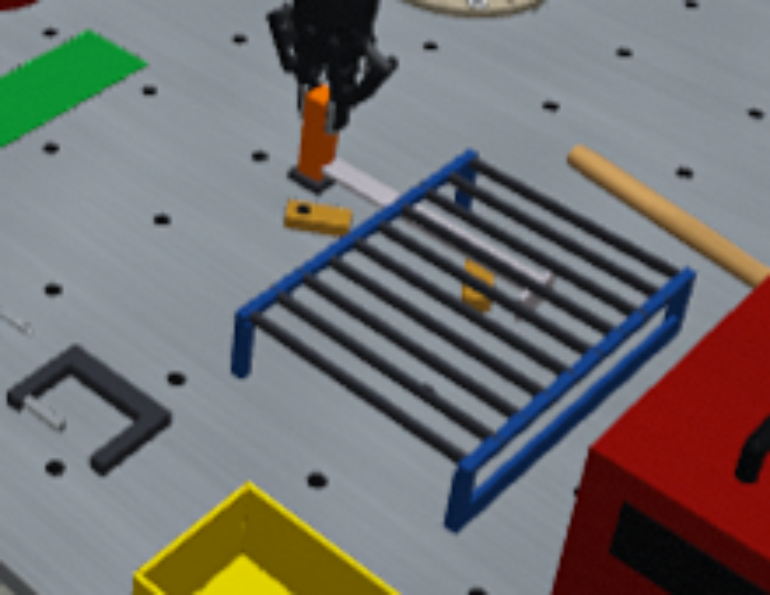

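View pics/t17z.png

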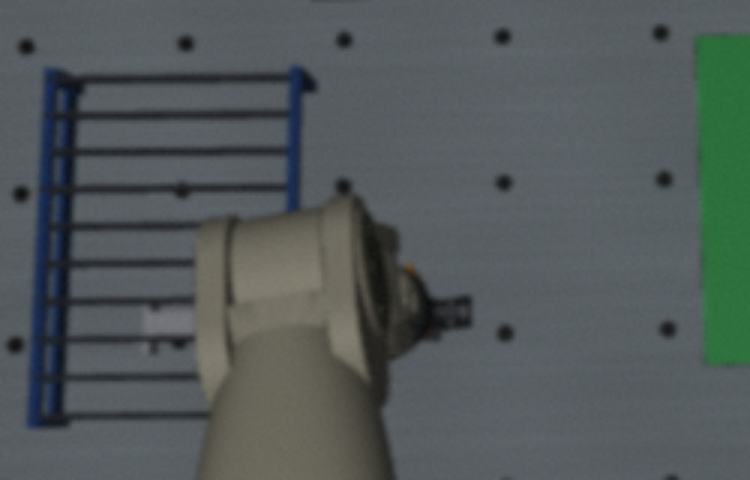

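The lip is behind B. The rake base, though, is only a few mm from lug A, so I'll back off 17 mm towards the robot's right and 5 mm towards the robot before lowering.

```bash
python3 -m creep '{"hand":[10,10,10,10,10],"delta_pos":[[0.006,-0.01,0],[0,-0.011,0],[0,0,0.01],[0,0,0.01],[0,0,0.006]],"turn":[0,0,0,0,0]}' 100
python3 -m creep '{"hand":[10,10,10,10,10],"delta_pos":[[0,0,0.003],[0,0,0],[0,0,0],[0,0,0],[0,0,0]],"turn":[0,0,0,0,0]}' 100
python3 - <<'E'
from h import *
s=st()
c=shot('scene','s18.png')
cv2.imwrite('pics/s18z.png',cv2.resize(c['pixels'][220:330,300:440],None,fx=5.5,fy=5.5,interpolation=cv2.INTER_CUBIC)[...,::-1])
E
```

```text
clock: 26.08
tcp_pos: [0.445, 0.1304, 0.0764]
orientation: [-0.0, 0.005, 1.0, 0.0]
wrist_force: [-0.2, -0.5, -2.5]
finger_gap: 0.0229
clock: 26.5
tcp_pos: [0.4452, 0.1308, 0.0753]
orientation: [-0.0, 0.004, 1.0, -0.0]
wrist_force: [-3.6, -3.6, 5.5]
finger_gap: 0.023
t 26.5 tcp [0.4452 0.1308 0.0753] gap 23.0 F [-3.6 -3.6  5.5] j [ 0.11  0.23 -0.51  0.84 -0.    0.12]
x [-1.     0.008  0.   ] y [ 0.008  1.    -0.001] z [-0.    -0.001 -1.   ]
```

View pics/s18z.png

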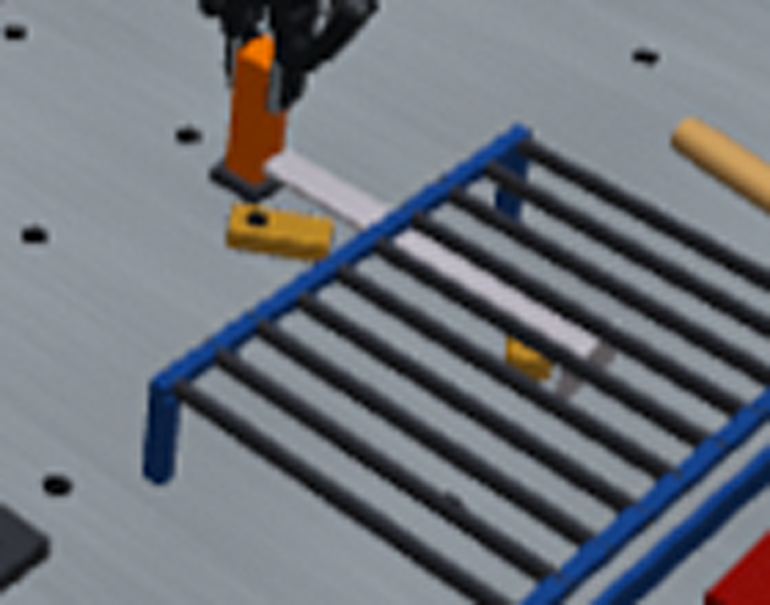

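The lip is on the table behind B and the base clears A. Pulling.

```bash
python3 -m creep '{"hand":[10,10,10,10,10],"delta_pos":[[0,-0.01,0],[0,-0.015,0],[0,-0.018,0],[0,-0.018,0],[0,-0.018,0]],"turn":[0,0,0,0,0]}' 100
python3 -m creep '{"hand":[10,10,10,10,10],"delta_pos":[[0,-0.018,0],[0,-0.018,0],[0,-0.018,0],[0,-0.018,0],[0,-0.018,0]],"turn":[0,0,0,0,0]}' 100
python3 -m creep '{"hand":[10,10,10,10,10],"delta_pos":[[0,-0.018,0],[0,-0.018,0],[0,-0.018,0],[0,0,0],[0,0,0]],"turn":[0,0,0,0,0]}' 100
python3 - <<'E'
from h import *
s=st();lugs()
c=shot('scene','s19.png')
cv2.imwrite('pics/s19z.png',cv2.resize(c['pixels'][200:370,260:480],None,fx=3.5,fy=3.5)[...,::-1])
c=shot('top','t19.png')
cv2.imwrite('pics/t19z.png',cv2.resize(c['pixels'][160:320,50:300],None,fx=3,fy=3)[...,::-1])
E
```

```text
clock: 26.97
tcp_pos: [0.4457, 0.0683, 0.0753]
orientation: [0.001, 0.003, 1.0, 0.001]
wrist_force: [-0.3, 4.1, 1.2]
finger_gap: 0.0226
clock: 27.38
tcp_pos: [0.4449, -0.0039, 0.0753]
orientation: [0.001, 0.003, 1.0, 0.001]
wrist_force: [0.1, 5.0, 2.4]
finger_gap: 0.023
clock: 27.8
tcp_pos: [0.4447, -0.0482, 0.0753]
orientation: [0.001, 0.005, 1.0, -0.0]
wrist_force: [-0.1, -2.0, 2.8]
finger_gap: 0.0229
t 27.8 tcp [ 0.4447 -0.0482  0.0753] gap 22.9 F [-0.1 -2.   2.8] j [-0.29  0.2  -0.55  0.82 -0.   -0.28]
x [-1.     0.009 -0.001] y [ 0.009  1.    -0.001] z [ 0.001 -0.001 -1.   ]
lug xy [0.4923 0.1539] size [0.058 0.023] long-axis deg 162.6 px(row,col) [252.2 189.4]
lug xy [0.42   0.1769] size [0.027 0.022] long-axis deg 0.1 px(row,col) [278.5 181.2]
```

View pics/t19z.png

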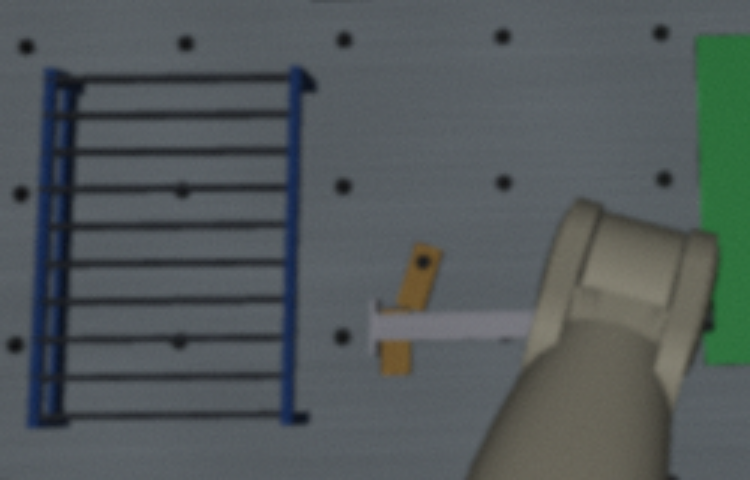

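View pics/s19z.png

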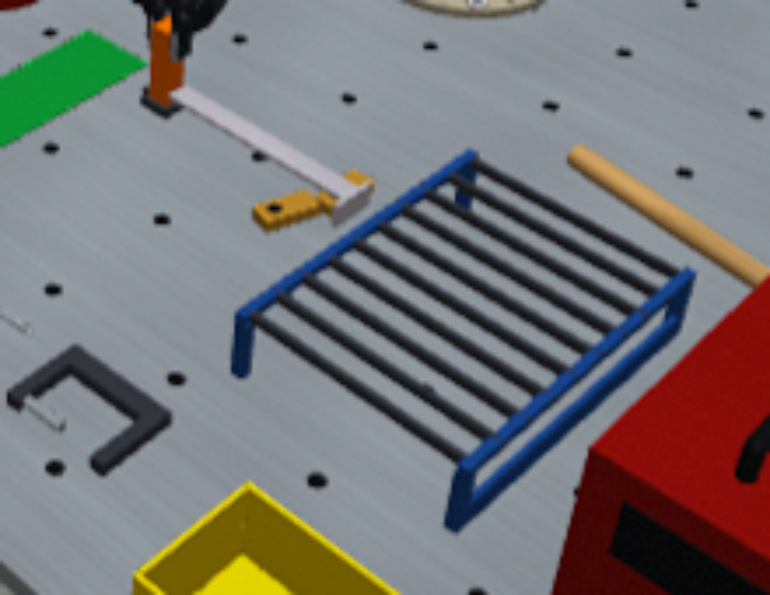

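Both lugs are out (y≈0.15 to 0.18; the shelf front is at 0.2535) and nothing is left under the shelf. Returning the rake: lift, turn back, then go to the mat.

```bash
python3 -m creep '{"hand":[10,10,10,10,10],"delta_pos":[[0,0,-0.015],[0,0,-0.025],[0,0,-0.025],[0,0,0],[0,-0.015,0]],"turn":[0,0,0,0,0]}' 100 | head -3
python3 -m creep '{"hand":[10,10,10,10,10],"delta_pos":[[0,-0.03,0],[0,-0.03,0],[0,-0.03,0],[0,-0.028,0],[0,0,0]],"turn":[0,0,0,0,0]}' 100 | head -3
python3 -m creep '{"hand":[10,10,10,10,10],"delta_pos":[[0,0,0],[0,0,0],[0,0,0],[0,0,0],[0,0,0]],"turn":[0.5,0.8,1,1,1]}' 100 | head -3
python3 -m creep '{"hand":[10,10,10,10,10],"delta_pos":[[0,0,0],[0,0,0],[0,0,0],[0,0,0],[0,0,0]],"turn":[1,1,1,1,1]}' 100 | head -3
python3 -m creep '{"hand":[10,10,10,10,10],"delta_pos":[[0,0,0],[0,0,0],[0,0,0],[0,0,0],[0,0,0]],"turn":[1,1,1,1,1]}' 100 | head -3
python3 -m creep '{"hand":[10,10,10,10,10],"delta_pos":[[0,0,0],[0,0,0],[0,0,0],[0,0,0],[0,0,0]],"turn":[1,1,1,0.2,0]}' 100 | head -4
python3 - <<'E'
from h import *
s=st();plan([.4435,-.1545,.09],91.6)
c=shot('top','t20.png');P=cloud(c);hsv=cv2.cvtColor(c['pixels'],cv2.COLOR_RGB2HSV)
m=(P[...,2]>.06)&(P[...,2]<.11)&(abs(P[...,1]+.15)<.04)&(P[...,0]>.49)&(P[...,0]<.66)
q=P[m];print(m.sum(),'y vs x',np.polyfit(q[:,0],q[:,1],1),'z vs x',np.polyfit(q[:,0],q[:,2],1),np.polyval(np.polyfit(q[:,0],q[:,2],1),[.5,.65]))
green=(hsv[...,0]>45)&(hsv[...,0]<75)&(hsv[...,1]>120)&(P[...,0]>.35)&(P[...,0]<.76)&(P[...,1]>-.23)&(P[...,1]<-.08)&(P[...,2]<.02)
pts=P[green][:,:2].astype(np.float32);print('mat',green.sum(),cv2.minAreaRect(pts))
E
```

```text
clock: 28.37
tcp_pos: [0.4441, -0.0573, 0.1272]
orientation: [0.0, 0.002, 1.0, 0.0]
clock: 28.78
tcp_pos: [0.4435, -0.1561, 0.1258]
orientation: [-0.0, 0.005, 1.0, -0.001]
clock: 29.2
tcp_pos: [0.4425, -0.1521, 0.1256]
orientation: [-0.001, 0.192, 0.981, 0.001]
clock: 29.62
tcp_pos: [0.4425, -0.152, 0.1256]
orientation: [-0.001, 0.4, 0.917, 0.0]
clock: 30.03
tcp_pos: [0.4425, -0.1519, 0.1255]
orientation: [-0.001, 0.588, 0.809, 0.0]
clock: 30.45
tcp_pos: [0.4427, -0.1523, 0.126]
orientation: [-0.001, 0.693, 0.721, -0.0]
wrist_force: [-0.2, 0.0, -2.7]
t 30.45 tcp [ 0.4427 -0.1523  0.126 ] gap 22.5 F [-0.2  0.  -2.7] j [-0.5   0.18 -0.42  0.97  0.    1.03]
x [-0.039  0.999  0.001] y [ 0.999  0.039 -0.002] z [-0.002  0.001 -1.   ]
t=30.4 dist 0.036 n=1 unit/row [-0.0028  0.001   0.0449] total [-0.0028  0.001   0.0449] yaw 92.2 gap 22.5 turn total 0.12
389 y vs x [ 0.00747344 -0.14715321] z vs x [-0.00258302  0.078659  ] [0.07736749 0.07698004]
mat 1205 ((0.5969610214233398, -0.150437131524086), (0.2410326898097992, 0.08681675791740417), 0.015667948871850967)
```

View pics/t20.png

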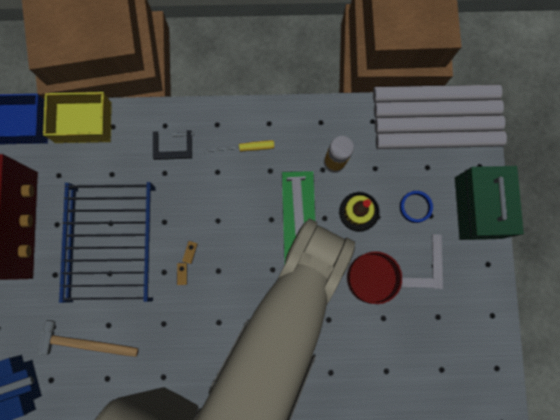

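```bash
python3 -m creep '{"hand":[10,10,10,10,10],"delta_pos":[[0,0,0.015],[0,0,0.02],[0,0,0.015],[0,0,0.008],[0,0,0]],"turn":[0,0.1,0,0,0]}' 100
python3 -m creep '{"hand":[10,10,10,10,10],"delta_pos":[[0,0,0.002],[0,0,0],[0,0,0],[0,0,0],[0,0,0]],"turn":[0,0,0,0,0]}' 100
```

```text
clock: 30.92
tcp_pos: [0.4427, -0.1528, 0.0795]
orientation: [-0.001, 0.697, 0.717, -0.0]
wrist_force: [0.2, -1.0, -2.7]
finger_gap: 0.0226
clock: 31.33
tcp_pos: [0.4436, -0.1536, 0.0795]
orientation: [0.0, 0.697, 0.717, 0.0]
wrist_force: [0.1, -0.3, -2.6]
finger_gap: 0.0226
```

```bash
python3 -m creep '{"hand":[10,10,10,10,10],"delta_pos":[[0,0,0.002],[0,0,0],[0,0,0],[0,0,0],[0,0,0]],"turn":[0,0,0,0,0]}' 100
python3 -m creep '{"hand":[10,10,10,10,10],"delta_pos":[[0,0,0.002],[0,0,0],[0,0,0],[0,0,0],[0,0,0]],"turn":[0,0,0,0,0]}' 100
```

```text
clock: 31.75
tcp_pos: [0.4437, -0.1537, 0.0783]
orientation: [0.001, 0.697, 0.717, 0.0]
wrist_force: [-2.0, 1.1, 5.4]
finger_gap: 0.0228
clock: 32.17
tcp_pos: [0.4438, -0.1536, 0.0782]
orientation: [0.001, 0.697, 0.717, 0.0]
wrist_force: [-6.9, 3.1, 20.4]
finger_gap: 0.0231
```

On the mat; the second step pressed harder than needed, so I'll ease off and release.

```bash
python3 -m creep '{"hand":[10,10,10,10,10],"delta_pos":[[0,0,-0.002],[0,0,0],[0,0,0],[0,0,0],[0,0,0]],"turn":[0,0,0,0,0]}' 60
python3 -m creep '{"hand":[30,45,60,60,60],"delta_pos":[[0,0,0],[0,0,0],[0,0,0],[0,0,0],[0,0,0]],"turn":[0,0,0,0,0]}' 60
python3 -m creep '{"hand":[60,60,60,60,60],"delta_pos":[[0,0,0],[0,0,-0.02],[0,0,-0.04],[0,0,-0.045],[0,0,-0.045]],"turn":[0,0,0,0,0]}' 60
python3 - <<'E'
from h import *
st()
c=shot('wrist','w21.png'); P=cloud(c)
m=(P[...,2]>.09)&(P[...,2]<.11)&(abs(P[...,0]-.4425)<.04)&(abs(P[...,1]+.152)<.04); print(m.sum(),P[m].mean(0),cv2.minAreaRect(P[m][:,:2].astype(np.float32)))
m=(P[...,2]>.022)&(P[...,2]<.04)&(P[...,0]>.46)&(P[...,0]<.64)&(abs(P[...,1]+.15)<.04)
q=P[m];print('z',q[:,2].mean(),np.polyfit(q[:,0],q[:,2],1)[0]);p=np.polyfit(q[:,0],q[:,1],1);print(p,np.polyval(p,[.44,.56,.68]))
for n,z in(('rake_grip',.081),('rake_lip',.003),('rake_mid',.003),('mat',0)):
  for d in env.pinpoint('wrist',n)[:1]: print(n,round(d['score'],2),at_z(c,d['location'],z))
lugs()
E
```

```text
clock: 32.58
tcp_pos: [0.4438, -0.1537, 0.0783]
orientation: [0.001, 0.697, 0.717, 0.0]
wrist_force: [-3.3, 1.5, 9.2]
finger_gap: 0.0229
clock: 33.0
tcp_pos: [0.4433, -0.1534, 0.0772]
orientation: [-0.0, 0.697, 0.717, 0.0]
wrist_force: [0.2, 0.3, 0.1]
finger_gap: 0.06
clock: 33.42
tcp_pos: [0.4426, -0.153, 0.1983]
orientation: [-0.001, 0.697, 0.717, -0.0]
wrist_force: [0.4, -0.2, -0.0]
finger_gap: 0.0599
t 33.42 tcp [ 0.4426 -0.153   0.1983] gap 59.9 F [ 0.4 -0.2 -0. ] j [-0.5   0.13 -0.3   1.14  0.    1.04]
x [-0.028  1.     0.001] y [ 1.     0.028 -0.002] z [-0.002  0.001 -1.   ]
1018 [ 0.44369585 -0.15295618  0.10064686] ((0.4437902867794037, -0.15412844717502594), (0.023927051573991776, 0.024615131318569183), 1.4607073068618774)
z 0.029953826809908546 -0.0016550891238901533
[ 0.02492588 -0.16422031] [-0.15325292 -0.15026182 -0.14727071]
rake_grip 0.88 [ 0.44407903 -0.15048611  0.081     ]
rake_lip 0.56 [ 0.68214682 -0.14732874  0.003     ]
rake_mid 0.76 [ 0.56523227 -0.1505652   0.003     ]
mat 0.7 [ 0.56324914 -0.15334842  0.        ]
lug xy [0.4641 0.167 ] size [0.119 0.033] long-axis deg 163.7 px(row,col) [262.2 185.8]
```

View pics/w21.png

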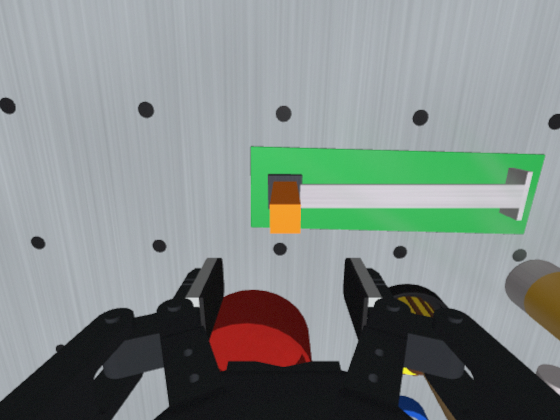

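The rake stands centred on its mat (handle (0.444, -0.154), middle (0.564, -0.150), level). Now the lugs: I'll move over them and turn.

```bash
python3 -m creep '{"hand":[60,60,60,60,60],"delta_pos":[[0.045,0.003,0],[0.048,0.003,0],[0.048,0.003,0],[0.048,0.003,0],[0.048,0.003,0]],"turn":[0,0,0,0,0]}' 60 | head -3
python3 -m creep '{"hand":[60,60,60,60,60],"delta_pos":[[0.048,0.003,0],[0.048,0.003,0],[0.048,0.003,0],[0.02,0,0],[0,0,0]],"turn":[0,0,0,0,0]}' 60 | head -3
python3 -m creep '{"hand":[60,60,60,60,60],"delta_pos":[[0,0,0],[0,0,0],[0,0,0],[0,0,0],[0,0,0]],"turn":[-1,-1,-1,-1,-1]}' 60 | head -3
python3 -m creep '{"hand":[60,60,60,60,60],"delta_pos":[[0,0,0],[0,0,0],[0,0,0],[0,0,0],[0,0,0]],"turn":[-1,-1,-1,-1,-1]}' 60 | head -3
python3 -m creep '{"hand":[60,60,60,60,60],"delta_pos":[[0,0,0],[0,0,0],[0,0,0],[0,0,0],[0,0,0]],"turn":[-1,-1,-1,-1,-1]}' 60 | head -3
cat >> h.py <<'E'
def wlugs(c):
    P=cloud(c);hsv=cv2.cvtColor(c['pixels'],cv2.COLOR_RGB2HSV)
    m=(hsv[...,0]>8)&(hsv[...,0]<28)&(hsv[...,1]>110)&(P[...,2]>.012)&(P[...,2]<.022)&(c['depth']>0)
    m=cv2.morphologyEx(m.astype(np.uint8),cv2.MORPH_OPEN,np.ones((3,3)))
    n,l,sx,ce=cv2.connectedComponentsWithStats(m)
    for i in range(1,n):
        if sx[i][4]<200: continue
        q=P[l==i];r=cv2.minAreaRect(q[:,:2].astype(np.float32));w,h=r[1];a=r[2] if w>h else r[2]+90
        print('lug',np.round(r[0],4),'size',np.round([max(w,h),min(w,h)],3),'axis',round(a,1),'z',round(float(np.median(q[:,2])),4),'px',np.round(ce[i][::-1]),sx[i][4])
E
python3 - <<'E'
from h import *
st();c=shot('wrist','w22.png');wlugs(c)
E
```

```text
clock: 34.13
tcp_pos: [0.4486, 0.038, 0.1957]
orientation: [-0.001, 0.698, 0.716, -0.001]
clock: 34.55
tcp_pos: [0.4522, 0.1708, 0.1955]
orientation: [-0.001, 0.695, 0.719, -0.001]
clock: 34.97
tcp_pos: [0.4527, 0.1667, 0.1959]
orientation: [-0.001, 0.524, 0.852, -0.001]
clock: 35.38
tcp_pos: [0.4528, 0.1665, 0.1959]
orientation: [-0.001, 0.328, 0.945, -0.001]
clock: 35.8
tcp_pos: [0.4528, 0.1666, 0.1959]
orientation: [-0.001, 0.115, 0.993, -0.001]
t 35.8 tcp [0.4528 0.1666 0.1959] gap 60.0 F [-0.4  0.7  0.7] j [ 0.19  0.16 -0.27  1.15 -0.    0.42]
x [-0.973  0.229  0.003] y [ 0.229  0.973 -0.002] z [-0.003 -0.001 -1.   ]
lug [0.4631 0.1663] size [0.122 0.037] axis 164.7 z 0.0161 px [197. 283.] 2388
```

View pics/w22.png

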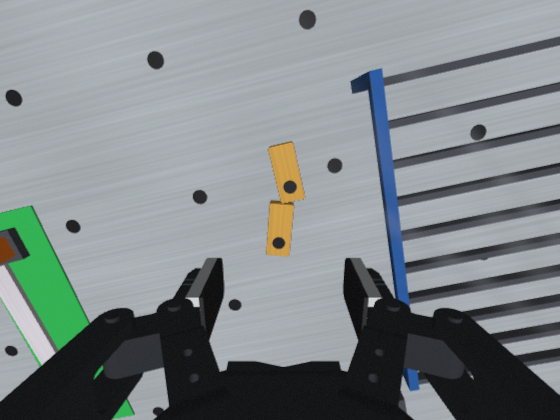

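Two lugs end to end: B at (172, 286) and A at (228, 280). Splitting the mask between them.

Run:
```python
from h import *
c=shot('wrist');P=cloud(c);hsv=cv2.cvtColor(c['pixels'],cv2.COLOR_RGB2HSV)
m=(hsv[...,0]>8)&(hsv[...,0]<28)&(hsv[...,1]>110)&(P[...,2]>.012)&(P[...,2]<.022)&(c['depth']>0)
rr=np.arange(420)[:,None]*np.ones((1,560))
for nm,a,b in(('B',100,198),('A',205,270)):
    k=cv2.morphologyEx((m&(rr>=a)&(rr<b)).astype(np.uint8),cv2.MORPH_CLOSE,np.ones((9,9)))>0
    q=P[k&(P[...,2]>.012)];r=cv2.minAreaRect(q[:,:2].astype(np.float32));print(nm,r,q[:,2].mean())
for d in env.pinpoint('wrist','lug0_c'): print(d,at_z(c,d['location'],.008))
```

```text
B ((0.4209284484386444, 0.17445425689220428), (0.02515243925154209, 0.08211406320333481), 89.97795104980469) 0.01787745563560721
A ((0.4729999303817749, 0.028392016887664795), (0.13640864193439484, 0.3357000946998596), 8.816533088684082) 0.017540958654275643
```

```bash
cat >> h.py <<'E'
def wslice(c,r0,r1,k0=200,k1=400):
    P=cloud(c);hsv=cv2.cvtColor(c['pixels'],cv2.COLOR_RGB2HSV)
    m=(hsv[...,0]>8)&(hsv[...,0]<28)&(hsv[...,1]>110)&(P[...,2]>.012)&(P[...,2]<.021)
    k=np.zeros_like(m);k[r0:r1,k0:k1]=m[r0:r1,k0:k1]
    q=P[k];r=cv2.minAreaRect(q[:,:2].astype(np.float32));w,h=r[1];a=r[2] if w>h else r[2]+90
    print('lug',np.round(r[0],4),'mean',np.round(q.mean(0),4),'size',np.round([max(w,h),min(w,h)],3),'axis',round(a,1))
E
python3 - <<'E'
from h import *
c=shot('wrist');wslice(c,100,199);wslice(c,204,270);plan([.4925,.1555,.0],0)
E
```

```text
lug [0.4337 0.1745] mean [0.4303 0.1748 0.0161] size [0.059 0.025] axis 179.9
lug [0.4923 0.1529] mean [0.4898 0.1538 0.016 ] size [0.059 0.025] axis 162.2
t=36.0 dist 0.201 n=6 unit/row [-0.0086 -0.0004  0.0409] total [-0.0517 -0.0022  0.2456] yaw 166.4 gap 60.2 turn total 33.28
```

```bash
python3 -m creep '{"hand":[55,55,55,55,55],"delta_pos":[[0,0,0],[0,0,0.04],[0,0,0.04],[0,0,0.04],[0,0,0]],"turn":[0.84,0,0,0,0]}' 60 | head -3
python3 - <<'E'
from h import *
st();plan([.4923,.1530,.015],162.2)
E
```

```text
clock: 36.42
tcp_pos: [0.449, 0.1665, 0.0959]
orientation: [-0.005, 0.154, 0.988, -0.002]
t 36.42 tcp [0.449  0.1665 0.0959] gap 55.4 F [-0.7 -0.3  0.1] j [ 0.19  0.24 -0.44  0.91 -0.    0.5 ]
x [-0.952  0.305  0.009] y [ 0.305  0.952 -0.005] z [-0.01  -0.002 -1.   ]
t=36.4 dist 0.093 n=3 unit/row [-0.0192  0.0003  0.0335] total [-0.0576  0.0009  0.1006] yaw 162.3 gap 55.4 turn total 0.01
```

```bash
python3 -m creep '{"hand":[55,55,55,55,55],"delta_pos":[[-0.027,0,0],[-0.026,0,0],[0,0,0.025],[0,0,0.025],[0,0,0]],"turn":[0,0,0,0,0]}' 60 | head -3
python3 -c "
from h import *
st();plan([.4923,.1530,.015],162.2)
c=shot('wrist','w23.png')"
```

```text
clock: 36.83
tcp_pos: [0.4925, 0.1542, 0.0596]
orientation: [-0.002, 0.154, 0.988, -0.001]
t 36.83 tcp [0.4925 0.1542 0.0596] gap 54.9 F [-0.6  0.2 -0.1] j [ 0.15  0.34 -0.4   0.84 -0.    0.46]
x [-0.952  0.305  0.004] y [ 0.305  0.952 -0.002] z [-0.005 -0.001 -1.   ]
t=36.8 dist 0.045 n=2 unit/row [-0.0002 -0.0007  0.0279] total [-0.0004 -0.0015  0.0558] yaw 162.3 gap 54.9 turn total 0.01
```

View pics/w23.png

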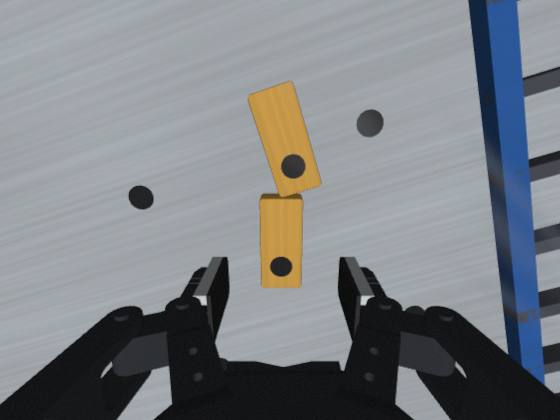

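Aligned: lug A at (240, 281) is parallel to the fingers and centred. Going down and closing.

```bash
python3 -m creep '{"hand":[55,55,55,55,55],"delta_pos":[[0,-0.001,0.025],[0,0,0.022],[0,0,0.009],[0,0,0],[0,0,0]],"turn":[0,0,0,0,0]}' 60
python3 -m creep '{"hand":[10,10,10,10,10],"delta_pos":[[0,0,0],[0,0,0],[0,0,0],[0,0,0],[0,0,0]],"turn":[0,0,0,0,0]}' 60
python3 -m creep '{"hand":[10,10,10,10,10],"delta_pos":[[0,0,-0.005],[0,0,-0.01],[0,0,-0.03],[0,0,-0.045],[0,0,-0.045]],"turn":[0,0,0,0,0]}' 60
python3 -c "
from h import *
st();plan([.411,-.345,.15])
c=shot('wrist','w24.png')"
```

```text
clock: 37.3
tcp_pos: [0.4942, 0.1543, 0.0177]
orientation: [0.0, 0.153, 0.988, 0.0]
wrist_force: [0.3, -0.2, -0.3]
finger_gap: 0.0549
clock: 37.72
tcp_pos: [0.4949, 0.1543, 0.0183]
orientation: [0.001, 0.153, 0.988, 0.0]
wrist_force: [-2.0, -1.0, 7.0]
finger_gap: 0.0242
clock: 38.13
tcp_pos: [0.4924, 0.154, 0.1255]
orientation: [-0.002, 0.153, 0.988, -0.0]
wrist_force: [1.2, 0.5, -0.7]
finger_gap: 0.0239
t 38.13 tcp [0.4924 0.154  0.1255] gap 23.9 F [ 1.2  0.5 -0.7] j [ 0.15  0.27 -0.31  0.99  0.    0.45]
x [-0.953  0.303  0.003] y [ 0.303  0.953 -0.001] z [-0.003 -0.    -1.   ]
t=38.1 dist 0.506 n=13 unit/row [-0.0071 -0.0481 -0.0023] total [-0.0918 -0.6253 -0.0301] yaw 162.4 gap 23.9
```

View pics/w24.png

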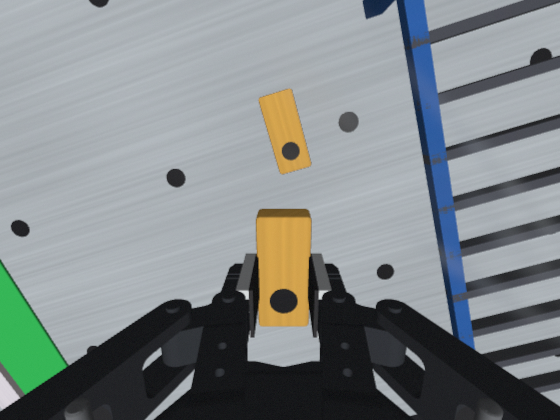

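Lug A is held, with its middle slightly outside the pads. Carrying it to the pot.

```bash
python3 -m creep '{"hand":[10,10,10,10,10],"delta_pos":[[0,0,-0.04],[0,0,-0.04],[-0.006,-0.04,0],[-0.007,-0.047,0],[-0.007,-0.047,0]],"turn":[0,0,0,0,0]}' 60|head -3
python3 -m creep '{"hand":[10,10,10,10,10],"delta_pos":[[-0.007,-0.047,0],[-0.007,-0.047,0],[-0.007,-0.047,0],[-0.007,-0.047,0],[-0.007,-0.047,0]],"turn":[0,0,0,0,0]}' 60|head -3
python3 -m creep '{"hand":[10,10,10,10,10],"delta_pos":[[-0.007,-0.047,0],[-0.007,-0.047,0],[-0.007,-0.047,0],[-0.007,-0.047,0],[-0.007,-0.04,0]],"turn":[0,0,0,0,0]}' 60
python3 -c "
from h import *
st();plan([.4155,-.331,.05])
c=shot('wrist','w25.png')"
```

```text
clock: 38.6
tcp_pos: [0.4767, 0.0467, 0.1901]
orientation: [0.001, 0.152, 0.988, 0.0]
clock: 39.02
tcp_pos: [0.4456, -0.142, 0.1893]
orientation: [0.0, 0.153, 0.988, 0.0]
clock: 39.43
tcp_pos: [0.417, -0.3251, 0.1892]
orientation: [0.0, 0.154, 0.988, -0.0]
wrist_force: [1.1, -0.2, -1.2]
finger_gap: 0.0241
t 39.43 tcp [ 0.417  -0.3251  0.1892] gap 24.1 F [ 1.1 -0.2 -1.2] j [-0.81  0.25 -0.18  1.15  0.   -0.51]
x [-0.953  0.304 -0.001] y [ 0.304  0.953 -0.   ] z [ 0.001 -0.001 -1.   ]
t=39.4 dist 0.139 n=4 unit/row [-0.0001 -0.0019  0.0435] total [-0.0003 -0.0075  0.174 ] yaw 162.3 gap 24.1
```

View pics/w25.png

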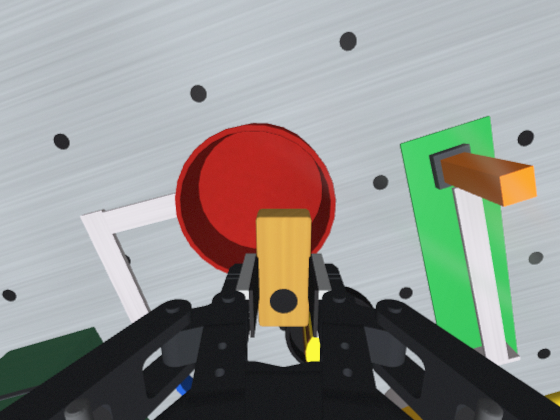

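```bash
python3 -m creep '{"hand":[10,10,10,10,10],"delta_pos":[[0,-0.006,0],[0,0,0.04],[0,0,0.045],[0,0,0.045],[0,0,0.03]],"turn":[0,0,0,0,0]}' 60|head -3
python3 -m creep '{"hand":[10,10,10,10,10],"delta_pos":[[0,0,0.014],[0,0,0],[0,0,0],[0,0,0],[0,0,0]],"turn":[0,0,0,0,0]}' 60
python3 -m creep '{"hand":[40,40,40,40,40],"delta_pos":[[0,0,0],[0,0,0],[0,0,0],[0,0,0],[0,0,0]],"turn":[0,0,0,0,0]}' 60
python3 -m creep '{"hand":[40,40,40,40,40],"delta_pos":[[0,0,-0.02],[0,0,-0.04],[0,0,-0.045],[0,0,-0.045],[0,0,-0.03]],"turn":[0,0,0,0,0]}' 60
python3 -c "
from h import *
st()
c=shot('wrist','w26.png');wlugs(c);lugs()"
```

```text
clock: 39.9
tcp_pos: [0.4153, -0.325, 0.0582]
orientation: [-0.001, 0.153, 0.988, 0.001]
clock: 40.32
tcp_pos: [0.4175, -0.328, 0.0512]
orientation: [0.001, 0.153, 0.988, -0.001]
wrist_force: [0.1, 0.3, -1.5]
finger_gap: 0.0242
clock: 40.73
tcp_pos: [0.4166, -0.3276, 0.0497]
orientation: [0.0, 0.153, 0.988, -0.0]
wrist_force: [0.2, 0.6, 0.3]
finger_gap: 0.04
clock: 41.15
tcp_pos: [0.417, -0.328, 0.1969]
orientation: [0.001, 0.153, 0.988, -0.001]
wrist_force: [1.0, -0.9, -0.2]
finger_gap: 0.0398
t 41.15 tcp [ 0.417  -0.328   0.1969] gap 39.8 F [ 1.  -0.9 -0.2] j [-0.82  0.24 -0.16  1.16  0.   -0.51]
x [-0.953  0.303 -0.003] y [ 0.303  0.953 -0.002] z [ 0.002 -0.002 -1.   ]
lug [ 0.4156 -0.3272] size [0.059 0.025] axis 163.1 z 0.021 px [189. 283.] 883
lug xy [0.4334 0.1758] size [0.055 0.023] long-axis deg 176.2 px(row,col) [274.8 181.4]
```

View pics/w26.png

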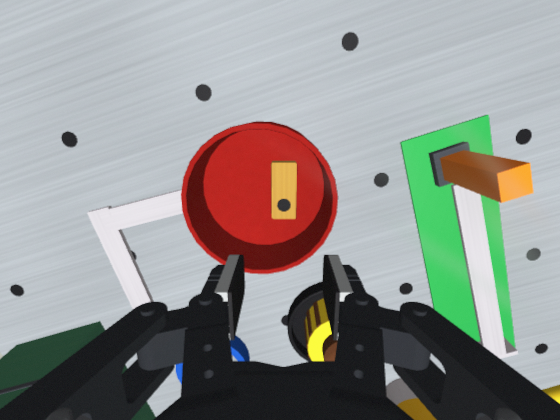

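Lug A lies flat in the pot at (190, 283), 17 mm from the axis. Fetching B.

```bash
python3 -m creep '{"hand":[55,55,55,55,55],"delta_pos":[[0.013,0.045,0],[0.013,0.047,0],[0.013,0.047,0],[0.013,0.047,0],[0.013,0.047,0]],"turn":[0,0,0,0,0]}' 60|head -2
python3 -m creep '{"hand":[55,55,55,55,55],"delta_pos":[[0.013,0.047,0],[0.013,0.047,0],[0.013,0.047,0],[0.013,0.047,0],[0.013,0.047,0]],"turn":[0,0,0,0,0]}' 60|head -2
python3 -m creep '{"hand":[55,55,55,55,55],"delta_pos":[[0.013,0.047,0],[0.013,0.047,0],[0.013,0.045,0],[0,0,0],[0,0,0]],"turn":[0,0,0,0,0]}' 60|head -2
python3 -m creep '{"hand":[55,55,55,55,55],"delta_pos":[[0,0,0],[0,0,0],[0,0,0],[0,0,0],[0,0,0]],"turn":[-1,-1,-1,-0.5,0]}' 60|head -2
python3 -c "
from h import *
st()
c=shot('wrist','w27.png');wlugs(c);lugs();plan([.4337,.1745,.017],180)"
```

```text
clock: 41.67
tcp_pos: [0.4224, -0.1323, 0.1925]
clock: 42.08
tcp_pos: [0.4297, 0.0628, 0.1927]
clock: 42.5
tcp_pos: [0.4336, 0.1781, 0.1924]
clock: 42.92
tcp_pos: [0.4343, 0.175, 0.1928]
t 42.92 tcp [0.4343 0.175  0.1928] gap 55.2 F [-0.6  0.  -0.2] j [ 0.21  0.13 -0.31  1.13 -0.    0.21]
x [-1.     0.003  0.001] y [ 0.003  1.    -0.001] z [-0.001 -0.001 -1.   ]
lug [0.4309 0.1753] size [0.059 0.025] axis 178.6 z 0.0161 px [187. 284.] 1248
lug xy [0.4117 0.1824] size [0.033 0.022] long-axis deg 0.1 px(row,col) [282.5 178.9]
t=43.0 dist 0.176 n=5 unit/row [ 0.0001 -0.0002  0.044 ] total [ 0.0007 -0.0009  0.2201] yaw 179.7 gap 55.3 turn total -0.06
```

```bash
python3 -m creep '{"hand":[55,55,55,55,55],"delta_pos":[[0.003,0,0.04],[0,0,0.045],[0,0,0.045],[0,0,0.04],[0,0,0]],"turn":[0,0,0,0,0]}' 60|head -2
python3 -c "
from h import *
st();plan([.4320,.1750,.017],179)
c=shot('wrist','w28.png');wlugs(c)"
```

```text
clock: 43.43
tcp_pos: [0.4274, 0.1747, 0.0522]
t 43.43 tcp [0.4274 0.1747 0.0522] gap 55.0 F [-1.1 -0.4 -0.1] j [ 0.21  0.26 -0.54  0.79 -0.    0.22]
x [-1.     0.004  0.01 ] y [ 0.004  1.    -0.002] z [-0.01  -0.002 -1.   ]
t=43.4 dist 0.035 n=1 unit/row [-0.0063  0.0005  0.0439] total [-0.0063  0.0005  0.0439] yaw 179.8 gap 55.0 turn total 0.15
lug [0.3966 0.1979] size [0.059 0.026] axis 178.8 z 0.0161 px [193. 324.] 4189
```

View pics/w28.png

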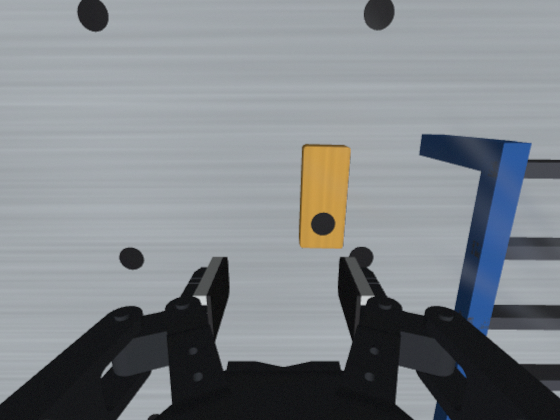

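The lug was knocked aside just now: it is at (193, 324) in the picture, world (0.397, 0.198), still clear in front of the shelf. Following it.

```bash
python3 -m creep '{"hand":[48,48,48,48,48],"delta_pos":[[0.02,0.015,0],[0.024,0.014,0],[0,0,0],[0,0,0],[0,0,0]],"turn":[0.2,0,0,0,0]}' 60|head -2
python3 -c "
from h import *
st()
c=shot('wrist','w29.png');wlugs(c);plan([.3967,.198,.017],178.8)"
```

```text
clock: 43.9
tcp_pos: [0.3991, 0.2003, 0.0594]
t 43.9 tcp [0.3991 0.2003 0.0594] gap 48.0 F [ 0.2 -0.   1. ] j [ 0.29  0.21 -0.58  0.78 -0.    0.3 ]
x [-1.     0.02  -0.004] y [0.02  1.    0.001] z [ 0.004  0.001 -1.   ]
lug [0.3963 0.198 ] size [0.059 0.025] axis 178.6 z 0.0161 px [234. 279.] 3386
t=44.0 dist 0.042 n=2 unit/row [ 0.0016 -0.0014  0.0263] total [ 0.0031 -0.0028  0.0526] yaw 178.9 gap 48.3 turn total 0.01
```

View pics/w29.png

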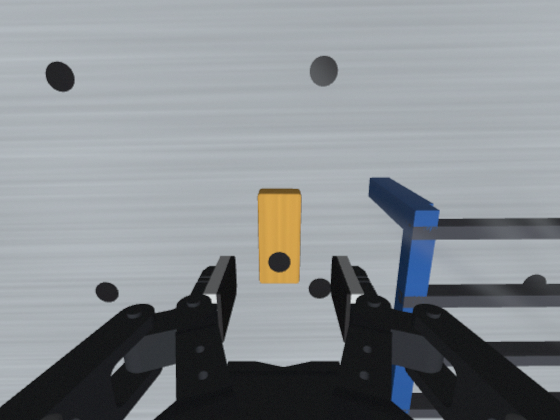

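```bash
python3 -m creep '{"hand":[48,48,48,48,48],"delta_pos":[[0.002,-0.002,0.02],[0,0,0.02],[0,0,0.012],[0,0,0],[0,0,0]],"turn":[0,0,0,0,0]}' 60
python3 -m creep '{"hand":[10,10,10,10,10],"delta_pos":[[0,0,0],[0,0,0],[0,0,0],[0,0,0],[0,0,0]],"turn":[0,0,0,0,0]}' 60
python3 -m creep '{"hand":[10,10,10,10,10],"delta_pos":[[0,0,-0.005],[0,0,-0.01],[0,0,-0.03],[0,0,-0.045],[0,0,-0.045]],"turn":[0,0,0,0,0]}' 60
python3 -c "
from h import *
st();plan([.4065,-.36,.19],164)
c=shot('wrist','w30.png')"
```

```text
clock: 44.37
tcp_pos: [0.3949, 0.1952, 0.0152]
orientation: [-0.001, 0.011, 1.0, -0.003]
wrist_force: [-1.0, -11.3, -0.3]
finger_gap: 0.0482
clock: 44.78
tcp_pos: [0.3969, 0.1983, 0.0166]
orientation: [0.001, 0.01, 1.0, -0.0]
wrist_force: [0.2, -2.4, 4.2]
finger_gap: 0.0241
clock: 45.2
tcp_pos: [0.3938, 0.1983, 0.1245]
orientation: [-0.002, 0.01, 1.0, -0.0]
wrist_force: [1.5, -0.2, -2.1]
finger_gap: 0.0241
t 45.2 tcp [0.3938 0.1983 0.1245] gap 24.1 F [ 1.5 -0.2 -2.1] j [ 0.28  0.13 -0.49  0.95  0.    0.3 ]
x [-1.     0.019  0.004] y [ 0.019  1.    -0.   ] z [-0.004 -0.    -1.   ]
t=45.2 dist 0.562 n=15 unit/row [-0.0019 -0.0465 -0.0054] total [-0.0289 -0.6974 -0.0816] yaw 178.9 gap 24.1 turn total 2.98
```

View pics/w30.png

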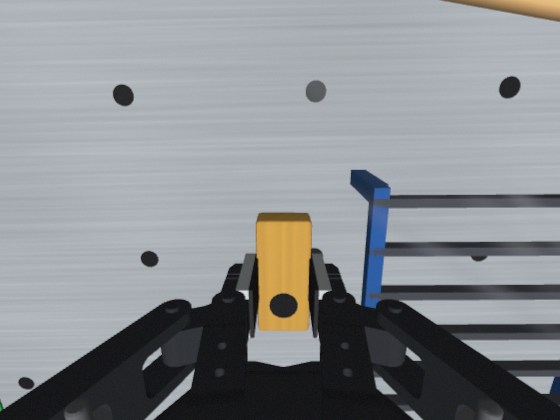

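Lug B is held. There was a brief 11 N side touch while descending, probably the finger linkage on the shelf rail. Carrying it to the pot.

```bash
python3 -m creep '{"hand":[10,10,10,10,10],"delta_pos":[[0,0,-0.04],[0,0,-0.041],[-0.002,-0.04,0],[-0.002,-0.047,0],[-0.002,-0.047,0]],"turn":[0,0,0,0,0]}' 60|head -2
python3 -m creep '{"hand":[10,10,10,10,10],"delta_pos":[[-0.002,-0.047,0],[-0.002,-0.047,0],[-0.002,-0.047,0],[-0.002,-0.047,0],[-0.002,-0.047,0]],"turn":[0,0,0,0,0]}' 60|head -2
python3 -m creep '{"hand":[10,10,10,10,10],"delta_pos":[[-0.002,-0.047,0],[-0.002,-0.047,0],[-0.002,-0.047,0],[-0.002,-0.047,0],[-0.002,-0.047,0]],"turn":[0,0,0,0,0]}' 60|head -2
python3 -m creep '{"hand":[10,10,10,10,10],"delta_pos":[[-0.002,-0.047,0],[-0.002,-0.04,0],[0,0,0],[0,0,0],[0,0,0]],"turn":[0,0,1,1,1]}' 60
python3 -c "
from h import *
st();plan([.4065,-.361,.05],163)
c=shot('wrist','w31.png')"
```

```text
clock: 45.67
tcp_pos: [0.3983, 0.0909, 0.1897]
clock: 46.08
tcp_pos: [0.4021, -0.0984, 0.189]
clock: 46.5
tcp_pos: [0.4065, -0.2866, 0.1888]
clock: 46.92
tcp_pos: [0.4085, -0.3551, 0.1882]
orientation: [-0.0, 0.143, 0.99, 0.001]
wrist_force: [0.4, 0.9, -2.3]
finger_gap: 0.0243
t 46.92 tcp [ 0.4085 -0.3551  0.1882] gap 24.3 F [ 0.4  0.9 -2.3] j [-0.86  0.27 -0.15  1.16  0.   -0.58]
x [-0.959  0.283  0.001] y [0.283 0.959 0.001] z [-0.     0.002 -1.   ]
t=46.9 dist 0.138 n=4 unit/row [ 0.     -0.002   0.0432] total [ 1.000e-04 -8.000e-03  1.727e-01] yaw 163.6 gap 24.3 turn total 0.11
```

View pics/w31.png

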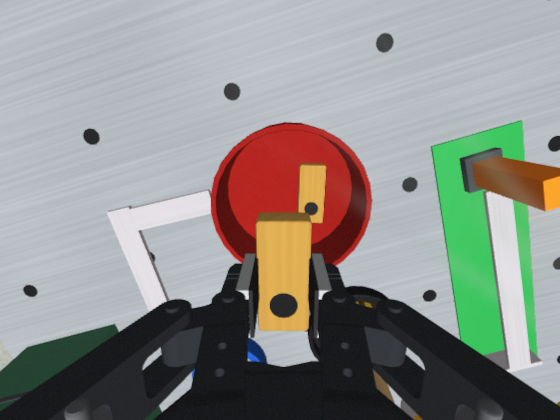

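```bash
python3 -m creep '{"hand":[10,10,10,10,10],"delta_pos":[[0,-0.008,0],[0,0,0.04],[0,0,0.045],[0,0,0.045],[0,0,0.03]],"turn":[0,0,0,0,0]}' 60|head -3
python3 -m creep '{"hand":[10,10,10,10,10],"delta_pos":[[0,0,0.014],[0,0,0],[0,0,0],[0,0,0],[0,0,0]],"turn":[0,0,0,0,0]}' 60
python3 -m creep '{"hand":[40,40,40,40,40],"delta_pos":[[0,0,0],[0,0,0],[0,0,0],[0,0,0],[0,0,0]],"turn":[0,0,0,0,0]}' 60
python3 -m creep '{"hand":[40,40,40,40,40],"delta_pos":[[0,0,-0.02],[0,0,-0.04],[0,0,-0.045],[0,0,-0.045],[0,0,-0.03]],"turn":[0,0,0,0,0]}' 60
python3 -c "
from h import *
st()
c=shot('wrist','w32.png');wlugs(c);lugs()"
```

```text
clock: 47.38
tcp_pos: [0.406, -0.3597, 0.0579]
orientation: [-0.001, 0.139, 0.99, 0.001]
clock: 47.8
tcp_pos: [0.408, -0.362, 0.0511]
orientation: [0.001, 0.14, 0.99, -0.001]
wrist_force: [0.7, 0.3, -1.1]
finger_gap: 0.0242
clock: 48.22
tcp_pos: [0.4072, -0.3611, 0.0499]
orientation: [0.0, 0.14, 0.99, -0.0]
wrist_force: [-0.3, 0.7, -0.0]
finger_gap: 0.0397
clock: 48.63
tcp_pos: [0.4076, -0.3616, 0.197]
orientation: [0.001, 0.14, 0.99, -0.001]
wrist_force: [-0.2, -0.5, 1.1]
finger_gap: 0.04
t 48.63 tcp [ 0.4076 -0.3616  0.197 ] gap 40.0 F [-0.2 -0.5  1.1] j [-0.87  0.27 -0.13  1.17  0.   -0.59]
x [-0.961  0.278 -0.003] y [ 0.278  0.961 -0.002] z [ 0.002 -0.003 -1.   ]
lug [ 0.4156 -0.3272] size [0.059 0.026] axis 162.4 z 0.021 px [188. 317.] 914
lug [ 0.4081 -0.3615] size [0.06  0.026] axis 164.5 z 0.021 px [190. 285.] 808
```

View pics/w32.png

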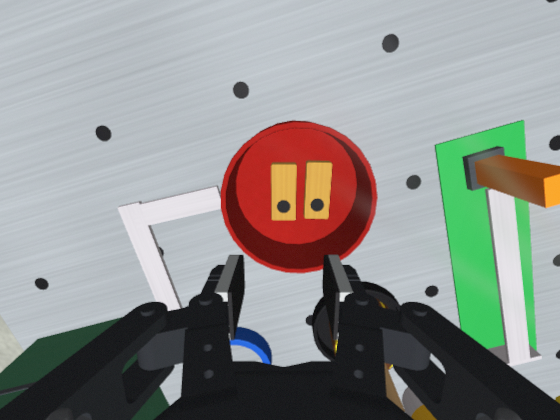

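Both lugs lie flat in the pot ((190, 284) and (188, 317)). I'll back away from the bench and do a last check of the whole scene, including under the shelf.

```bash
python3 -m creep '{"hand":[40,40,40,40,40],"delta_pos":[[0,0,-0.04],[0,0.04,0],[0,0.045,0],[0,0.045,0],[0,0.045,0]],"turn":[0,0,0,0,0]}'|head -2
python3 -m creep '{"hand":[40,40,40,40,40],"delta_pos":[[0,0.045,0],[0,0.045,0],[0,0.04,0],[0,0,0],[0,0,0]],"turn":[0,0,0,0,0]}'|head -2
python3 - <<'E'
from h import *
st()
c=shot('top','t33.png');P=cloud(c)
lugs(c,z=.021,box=(.3,.72,-.45,.48))
zs={'rake_grip':.081,'rake_mid':.003,'mat':0,'brush_end':.004,'brush_grip':.124,'stand_in':.004,'can':0,'screwdriver':0,'tape':0,'clamp':0,'square':0}
for n,z in zs.items():
    for d in env.pinpoint('top',n)[:2]:
        if d['score']>.4: print(n,round(d['score'],2),np.round(at_z(c,d['location'],z),4))
m=(P[...,2]>.13)&(P[...,2]<.16)&(abs(P[...,0]-.597)<.05)&(abs(P[...,1]+.317)<.05);print('brush top',P[m].mean(0))
c=shot('scene','s33.png')
E
```

```text
clock: 49.15
tcp_pos: [0.4456, -0.225, 0.2246]
clock: 49.57
tcp_pos: [0.4746, -0.1248, 0.2247]
t 49.57 tcp [ 0.4746 -0.1248  0.2247] gap 39.9 F [-0.1 -0.5 -0.2] j [-0.42  0.16 -0.2   1.22 -0.   -0.14]
x [-0.962  0.274  0.001] y [0.274 0.962 0.   ] z [-0.001  0.    -1.   ]
lug xy [ 0.4127 -0.3425] size [0.064 0.063] long-axis deg 163.8 px(row,col) [276.8 371.1]
brush_grip 0.72 [ 0.5923 -0.3105  0.124 ]
stand_in 0.8 [ 0.6061 -0.3173  0.004 ]
can 0.9 [ 0.7402 -0.2588  0.    ]
can 0.5 [ 0.6003 -0.3129  0.    ]
screwdriver 0.65 [0.7868 0.0143 0.    ]
tape 0.63 [ 0.6107 -0.4814  0.    ]
clamp 0.84 [0.7738 0.2001 0.    ]
square 0.66 [ 0.3844 -0.5309  0.    ]
brush top [ 0.59664423 -0.31344835  0.14695983]
```

View pics/t33.png

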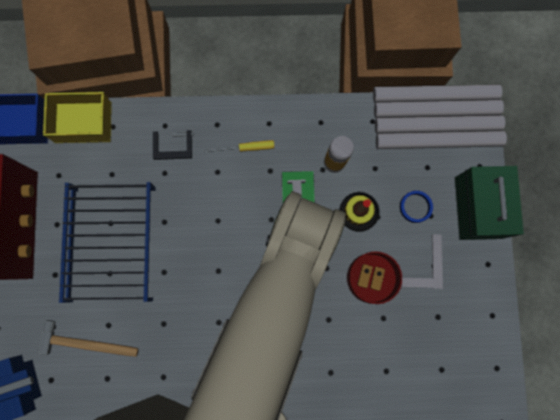

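View pics/s33.png

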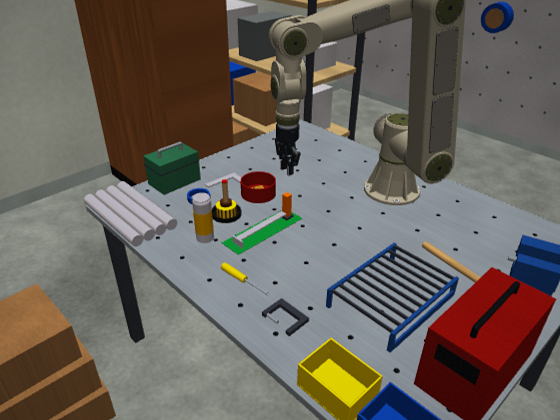

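The last pictures show the shelf empty, both lugs in the pot at (277, 371), the rake on its mat, the brush standing in its dish, the other things unmoved, and the arm clear of everything. Handing in.

```bash
python3 -c "
from h import *
print(env.hand_in());print(env.get_state()['clock'])"
```

```text
the job is handed in; nothing more can be done
None
the job is handed in; nothing more can be done
```

The job is handed in, at about 50 s on the clock; no verdict came back. I brushed the pot (down, up, down, up) and stood the brush back in its dish. I raked both lugs out from under the shelf, put the rake back on its mat and put both lugs into the pot. Only two lugs were present.

**Last checks:**
- **Lugs:** both lie flat in the pot, about 17 mm either side of its axis, and nothing is left under the shelf.
- **Rake:** it stands level and centred on its mat, within a few mm and about 1.5° of the mat's long axis.
- **Brush:** it is upright and within a few mm of the stand's centre.
- **Other things:** each was within about 10 mm of its first reading, which is as close as the detector can tell.
- **Arm:** it was clear of everything when I handed in.

**Things that did not go cleanly:**
- The first lug slipped partly off the rake's lip while I was dragging it, but it ended up clear of the shelf.
- The second lug was knocked about 40 mm aside just before I grasped it. It was still in front of the shelf, so I measured again and followed it.
- There was a brief 11 N side touch while picking up that lug, probably the finger linkage on the shelf rail.
- I pressed the rake onto its mat with about 20 N before easing off and releasing it.
- In the final top picture the detector did not report the rake or the mat, because the arm covered them. The rake's position comes from the wrist-camera check right after release and from the scene picture.

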